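# Stopper a flask in its shaker carrier and swing the retaining bar shut

## Robot

A 6-joint arm with a two-finger parallel gripper is mounted at the origin on a cart in front of the work surface, level with it; the furniture and walls round the work are solid. World frame = base frame: x ahead of the robot, y to its left, z up, the work surface at z = 0. Lengths are in m, angles in rad, forces in N, time in s.
With the tool pointing down it reaches from about 0.25 to 0.775 m from the base axis. Payload 8.9 kg.
Tool frame: the origin (TCP) lies midway between the tips of the shut fingers; the grasp point (between the pads) lies 19 mm behind it; z points along the fingers, y is the direction in which the jaws open and shut (so a half turn about z gives the same grasp; the last joint's range is limited). The gripper opens to 85 mm and grips with 20 to 120 N. Pads are 22 mm wide; open, the fingers measure 114 mm over their backs; the gripper's body (76 mm by 85 mm) begins 54 mm behind the grasp point. The pads swing forward as they close: fully open they stand 13 mm farther back than shut.
Start: joints at [-1.284, 0.291, -0.153, 1.127, 0, 1.431], TCP at [0.217, -0.478, 0.231] pointing down, gripper open.
Joint ranges: [-2.52, 2.52], [-0.91, 1.74], [-1.3, 1.37], [-1.96, 2.02], [-1.52, 1.47], [-3.14, 3.14]. Speed limits (rad/s): [2.22, 2.22, 2.79, 3.14, 3.14, 3.14].

## Interface

Orientations are given as a unit quaternion [x, y, z, w].
In Python, from plant import readout, viewer, job gives the robot as it stands. The module is installed in compiled form; this text tells all that it offers.
- The arm moves only by the tool arm_command, never from a script. Its argument "increments" is a list that holds one entry, the list of rows, each a list of 7 numbers: the opening, from 0 (shut) to 1 (fully open), then the shift along the world's x, y, z in units of 30 mm (1.0 is 30 mm), then the turn, a rotation vector about the world's x, y, z in units of 5 degrees (1.0 is 5 degrees). In form: [[[gripper, x, y, z, ax, ay, az], ...]]. A call has 1 to 12 rows; each row is the pose to reach, as a shift and turn from the pose commanded when the call began; what a row does not reach only later rows make up. A row lasts 1/8 s, in which the tool goes at most 62.5 mm and 10.7 degrees, less where a joint would pass 70% of its speed; a pose out of reach is approached as far as the arm can. A call with a gripper value outside its range is refused whole. The fingers move at their own pace and stop on an object; "newtons" is the grip in N (left out, the last holds). Time passes only in rows, so rows that repeat a pose let the fingers close. It gives the time, the measured TCP pose, the force and the opening at its end, in the units of the state.
- readout.sense(): the state, without advancing time (a new reading comes with each control period).
- viewer.grab_frame(name): name is "side" or "top" or "wrist"; returns (picture, depth): 480x640x3 uint8, red, green, blue; 480x640 float32, m along the optical axis (not along the pixel's ray), 0 where there is no reading.
- viewer.camera_model(name): a dict with "K" (3x3 intrinsics, pixels), "k1" (the pictures are not rectified: a ray, as slopes to the right and down, at radius r is drawn at 1 + k1 r^2 times it, then the intrinsics apply), "R" (3x3) and "t" (3): a world point X has camera coordinates R X + t. Camera axes: x right, y down, z forward; pixel columns grow to the right and rows downward; lengths in m; the calibration is good to about 2 mm. A picture is of the moment at which its call begins: read the wrist's pose just before it. camera_model takes no time and is no camera call; for the wrist camera it gives the pose at the moment of the call.
- job.hand_in(): hands the job in, once; it reports no verdict.
The state is a dict: "clock": time; "joint_positions": joint angles; "joint_vel": joint speeds; "effort": joint torques, N m; "ee_pos": TCP position; "ee_rot": TCP orientation; "ft_force": force on the tool from outside, world axes, zero at the start; "wrist_torque": the same for the moment, N m; "grip_width": finger opening in m.
Only numpy, scipy, OpenCV 4.12 (cv2) and the standard library are available. Lean on these libraries where they do the work, as an engineer would, in place of code of your own. Each camera call takes 0.05 s, during which the arm holds its last target.

## Task

Get the amber flask ready for the shaker: carry it upright and stand it in the round recess of the aluminium carrier, then take the red stopper from the slanted block and lower it fully home into the flask's neck. Set both down by hand rather than dropping them. Finally swing the blue bar over the stopper until its slot is fully home on the front bolt, and let go; leave the grey stopper and the other things alone.

Things in the scene. Friction and masses are not known exactly. Their poses are not given: they have to be found in the camera images.
- flask_amber: loose amber conical flask, 120 mm tall, 0.18 kg; base diameter 84 mm up to 12 mm height, narrowing to a straight neck of 37 mm outside and 31 mm inside diameter between 80 and 120 mm height. Origin: centre of the underside; z up along its axis. Best gripped by the neck.
- flask_mouth (a point): centre of the flask's rim, 120 mm above its underside, moves with the flask
- stopper_red: loose red stopper, 76 mm long, 0.06 kg. Origin: on its axis at the underside of its flange (rests on the flask's rim); z along its axis toward the grip end. Tapered plug from z = -30 mm (diameter 22 mm) to 0 (28 mm), flange 38 mm wide, 6 mm thick, round grip 22 mm wide from z = 6 to 46 mm. Starts in one of the two sockets of the slanted block (which one varies); is drawn out along its axis.
- stopper_grey: a grey stopper of the same shape in the other socket; to be left alone
- rack: fixed white block with two sockets 100 mm apart along its y, about 80 by 180 mm and 100 mm high; position and yaw vary. Origin: centre of its footprint on the desk. Its upper face slants 35 degrees, so the stoppers lean 35 degrees from vertical, grip ends toward the block's -x (roughly toward the robot); their flanges rest on it about 70 mm above the desk
- carrier: fixed aluminium plate, 230 by 130 by 16 mm; position and yaw vary. Origin: centre of the underside; z up, x from the front post (x = -90 mm) to the back post (+90 mm). Posts 14 mm thick, with brass nuts 18 mm wide, tops 194 mm above the desk. With flask and stopper home the stopper's top is 172 mm above the desk, 5 mm under the bar.
- nest (a point): centre of the floor of the carrier's round recess, 6 mm above the desk; the recess is 90 mm in diameter and 10 mm deep, in the middle of the carrier
- bar_pivot (a point): on the axis of the back bolt, about which the bar turns, at the bar's underside, 177 mm above the desk
- bar_grip (a point): on the axis of the upright black handle peg of the blue bar (14 mm in diameter, 30 mm tall, from 185 to 215 mm above the desk), 203 mm above the desk, 135 mm from the pivot; moves with the bar
- bar (a joint): turn of the blue bar (24 mm wide, 8 mm thick, reaching 200 mm from the pivot) about the back bolt, rad: 0 = closed (stop), over the recess along the carrier's -x, slot home on the front bolt; grows (counterclockwise from above) as it swings open toward the carrier's -y side, up to 2.1. Turns with light friction (about 0.6 N at the peg), stays where left.
- bench_stapler: loose black stapler, 145 mm, bystander behind on the right
- tape_ring: loose roll of brown tape, 93 mm wide, 48 mm tall, bystander on the right
- marker: loose red and white marker, 135 mm, bystander lying behind, left of the carrier
Not all that is in view belongs to the job. Of the things that look like the stopper_red, the smaller one is meant.

How it is judged:
On the way, in this order (a step that is already met when the one before it is completed fails the run):
1. the flask is let down by hand into the recess (within 10 mm of the floor while gripped) (z of flask_amber in the frame of nest below 0.01 m and horizontal distance between flask_amber and nest below 0.008 m and contact force between the fingers and flask_amber above 0.5 N), for 0.05 s.
2. the flask stands in the recess, let go (z of flask_amber in the frame of nest below 0.004 m and horizontal distance between flask_amber and nest below 0.007 m and angle between flask_amber's own z axis and vertical below 0.052 rad and contact force between the fingers and flask_amber below 0.1 N), for 0.2 s.
3. the red stopper is guided into the neck by hand (within 12 mm of home while gripped) (z of stopper_red in the frame of flask_mouth below 0.012 m and horizontal distance between stopper_red and flask_mouth below 0.006 m and contact force between the fingers and stopper_red above 0.5 N), for 0.05 s.
4. the stopper is home and let go, with the flask still in the recess and the bar still open (z of flask_amber in the frame of nest below 0.004 m and horizontal distance between flask_amber and nest below 0.007 m and angle between flask_amber's own z axis and vertical below 0.052 rad and z of stopper_red in the frame of flask_mouth between -0.004 and 0.0035 m and horizontal distance between stopper_red and flask_mouth below 0.004 m and angle between the z axis of stopper_red and the z axis of flask_amber, either way round below 0.087 rad and contact force between the fingers and stopper_red below 0.1 N and value of joint bar above 0.5 rad), for 0.2 s.
5. the bar is swung shut over the stopper (value of joint bar below 0.05 rad), for 0.2 s.
At the end, for the whole second after the job is handed in: the flask stands in the recess (within 4 mm of its floor, 7 mm of its centre, upright to 3 degrees), the red stopper is home in its neck (flange within 3.5 mm of the rim, axis within 4 mm and 5 degrees), the bar is shut to 0.05 rad, all at rest (z of flask_amber in the frame of nest below 0.004 m and horizontal distance between flask_amber and nest below 0.007 m and angle between flask_amber's own z axis and vertical below 0.052 rad and z of stopper_red in the frame of flask_mouth between -0.004 and 0.0035 m and horizontal distance between stopper_red and flask_mouth below 0.004 m and angle between the z axis of stopper_red and the z axis of flask_amber, either way round below 0.087 rad and value of joint bar below 0.05 rad and linear speed of each of flask_amber, stopper_red below 0.02 m/s); the robot touches nothing.
It fails at once if the flask is tipped more than 35 degrees (angle between flask_amber's own z axis and vertical above 0.61 rad).
It fails at once if the grey stopper is moved more than 15 mm (distance of stopper_grey from where it was at the start of the episode above 0.015 m).
It fails at once if a bystander is moved more than 30 mm (distance of any of bench_stapler, tape_ring, marker from where it was at the start of the episode above 0.03 m).
It also fails if it takes over 72 s, if anything falls off the work surface, if the arm or the gripper's body presses on something with over 40 N, if the wrist force passes 120 N, or if a joint passes its speed limit or range.

## Working session

There is one attempt and no reset: what is moved stays moved. The work goes in short steps, Python scripts to look and compute and a tool call to move; the robot and the scene stay as the last step left them, time stands still between calls to the robot, and variables do not carry over. Pictures are saved under pics/ and viewed, and the job is handed in when it is done.

Besides the shell and the picture viewer there is one more tool, called after "Call:" as name(argument=value, ...), one argument or row to a line, values as JSON. arm_command: Moves the arm, as the interface text tells. Its arguments: {"type":"object","properties":{"increments":{"type":"array","items":{"type":"array","items":{"type":"array","items":{"type":"number"}}}},"newtons":{"type":"number"}},"required":["increments"]}

```bash
mkdir -p pics; ls; cat > h.py <<'E'
import numpy as np, cv2
from plant import readout, viewer, job
def snap(name,fn):
    m=viewer.camera_model(name)
    s=readout.sense()
    img,d=viewer.grab_frame(name)
    cv2.imwrite('pics/'+fn+'.png',img[:,:,::-1])
    np.savez('pics/'+fn+'.npz',img=img,d=d,K=m['K'],k1=m['k1'],R=m['R'],t=m['t'])
    return s
def load(fn): return dict(np.load('pics/'+fn+'.npz'))
def ray(m,u,v):
    K=m['K'];xd=(u-K[0,2])/K[0,0];yd=(v-K[1,2])/K[1,1]
    x,y=xd,yd
    for _ in range(20):
        f=1+m['k1']*(x*x+y*y);x,y=xd/f,yd/f
    return np.array([x,y,1.])
def cam(m): return -m['R'].T@m['t']
def pdepth(m,u,v,d=None):
    if d is None: d=m['d'][int(round(v)),int(round(u))]
    return m['R'].T@(ray(m,u,v)*d-m['t'])
def plane(m,u,v,z):
    c=cam(m);r=m['R'].T@ray(m,u,v);return c+r*(z-c[2])/r[2]
def proj(m,X):
    c=m['R']@np.asarray(X)+m['t'];x,y=c[:2]/c[2];f=1+m['k1']*(x*x+y*y)
    return np.array([m['K'][0,0]*x*f+m['K'][0,2],m['K'][1,1]*y*f+m['K'][1,2]])
def tri(ms,uvs):
    A=np.zeros((3,3));b=np.zeros(3);L=[]
    for m,(u,v) in zip(ms,uvs):
        c=cam(m);r=m['R'].T@ray(m,u,v);r/=np.linalg.norm(r);P=np.eye(3)-np.outer(r,r);A+=P;b+=P@c;L.append((c,P))
    X=np.linalg.solve(A,b);return X,[np.linalg.norm(P@(X-c)) for c,P in L]
def cloud(m,mask):
    v,u=np.nonzero(mask&(m['d']>0))
    K=m['K'];xd=(u-K[0,2])/K[0,0];yd=(v-K[1,2])/K[1,1];x,y=xd.copy(),yd.copy()
    for _ in range(20):
        f=1+m['k1']*(x*x+y*y);x,y=xd/f,yd/f
    d=m['d'][v,u];P=np.stack([x*d,y*d,d],1)-m['t'];return P@m['R'],u,v
E
python3 - <<'E'
from h import *
for n in ['side','top','wrist']:
    s=snap(n,n+'0');m=load(n+'0');print(n,cam(m).round(3),m['R'].round(2).tolist(),m['K'].tolist(),m['k1'])
print(s)
E
```

```text
pics
side [-0.013 -0.635  1.873] [[0.85, -0.53, 0.01], [-0.45, -0.74, -0.5], [0.27, 0.42, -0.86]] [[621.9376449772525, 0.0, 325.1101033262316], [0.0, 621.9376449772525, 241.72127875985439], [0.0, 0.0, 1.0]] 0.04528015864273283
top [0.461 0.21  1.424] [[0.03, -1.0, 0.0], [-1.0, -0.03, -0.05], [0.05, 0.0, -1.0]] [[490.49943606899484, 0.0, 320.24197157907355], [0.0, 490.49943606899484, 240.73990925908532], [0.0, 0.0, 1.0]] 0.01925399772978652
wrist [ 0.288 -0.445  0.373] [[0.41, -0.91, -0.0], [-0.87, -0.39, 0.31], [-0.28, -0.13, -0.95]] [[364.054837001051, 0.0, 322.3555662081985], [0.0, 364.054837001051, 237.23672788005035], [0.0, 0.0, 1.0]] 0.012147721815469588
{'clock': 0.1, 'joint_positions': array([-1.28426818e+00,  2.91191772e-01, -1.54065157e-01,  1.12672635e+00,
        2.25907697e-05,  1.43150554e+00]), 'joint_vel': array([ 2.13095357e-03, -1.65619743e-03,  1.56511407e-03, -7.48727547e-05,
       -9.93707428e-04, -1.86865504e-03]), 'effort': array([-6.39965565e-04, -5.37980068e+01,  3.31916499e+01,  9.40222875e-03,
       -3.40017605e-04, -1.97974236e-05]), 'ee_pos': array([ 0.21675762, -0.47771406,  0.23080112]), 'ee_rot': array([ 9.77420098e-01,  2.11304519e-01, -3.23864933e-05, -5.92696776e-04]), 'ft_force': array([-0.87791879,  0.47153651,  0.53943006]), 'wrist_torque': array([ 0.02948264,  0.04141045, -0.00865165]), 'grip_width': 0.08558841858163532}
```

View pics/side0.png

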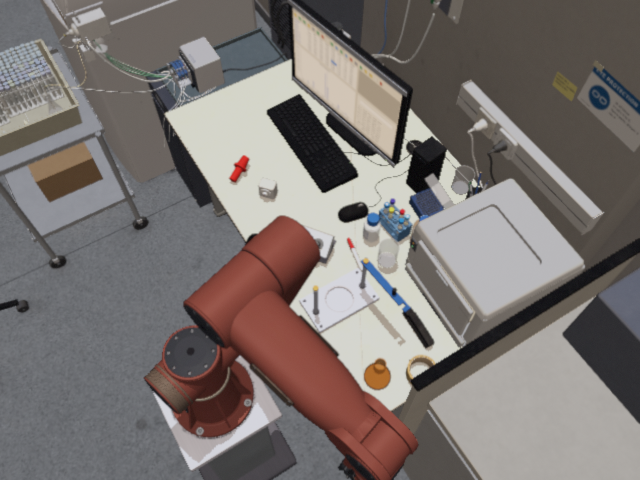

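View pics/top0.png

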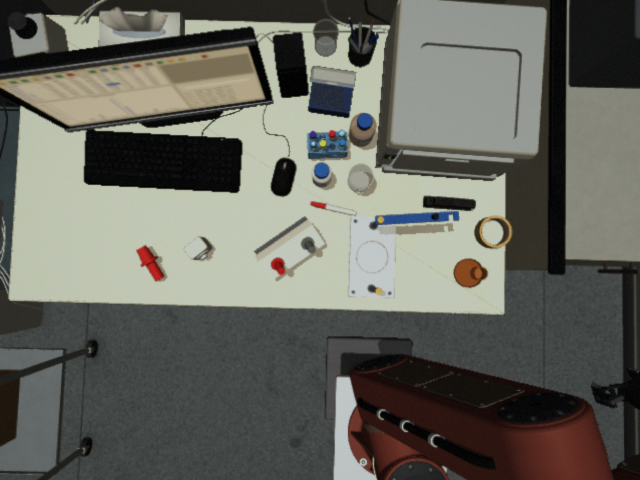

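View pics/wrist0.png

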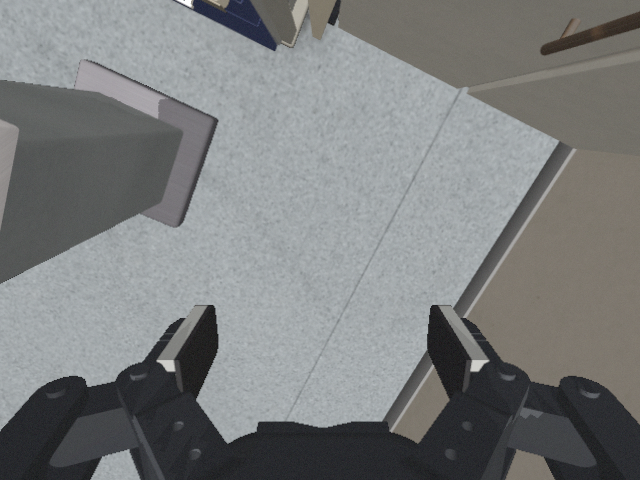

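The top view shows the flask at (470,272), the carrier recess at (373,257), the blue bar from (378,220) to (458,215), the rack at about (290,250) and the tape at (493,232). Two things could be the red stopper: the one in the rack socket at (279,265), and a bigger red object lying at (150,262). The rack one is the smaller and sits in a socket, so it fits the description. I'll confirm it in a crop.

```bash
python3 - <<'E'
from h import *
m=load('top0');im=m['img'][:,:,::-1]
a=cv2.resize(im[205:305,120:340],None,fx=3.6,fy=3.6,interpolation=cv2.INTER_CUBIC)
cv2.imwrite('pics/cropA.png',a)
a=cv2.resize(im[190:310,340:520],None,fx=4.4,fy=4.4,interpolation=cv2.INTER_CUBIC)
cv2.imwrite('pics/cropB.png',a)
for n,(u,v) in dict(big=(150,262),red=(279,265),grey=(308,244),flask=(470,272),desk=(430,290),recess=(373,257),peg=(434,217),nutF=(372,289),nutB=(379,220),tape=(493,218),marker=(335,209),stapler=(449,203),plate=(360,280)).items():
    print(n,pdepth(m,u,v).round(3))
E
```

```text
big [0.461 0.689 0.039]
red [0.463 0.321 0.104]
grey [0.522 0.245 0.098]
flask [ 0.46  -0.197  0.087]
desk [ 0.404 -0.108  0.001]
recess [0.495 0.058 0.003]
peg [ 0.593 -0.068  0.212]
nutF [0.406 0.07  0.102]
nutB [0.583 0.066 0.197]
tape [ 0.615 -0.278  0.029]
marker [0.629 0.173 0.018]
stapler [ 0.652 -0.148  0.044]
plate [0.427 0.095 0.017]
```

View pics/cropA.png

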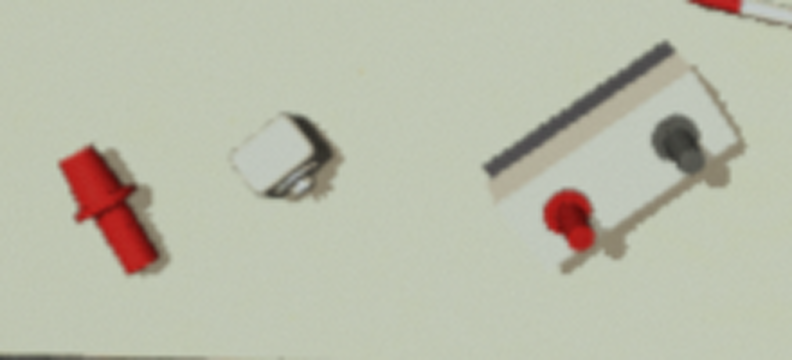

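View pics/cropB.png

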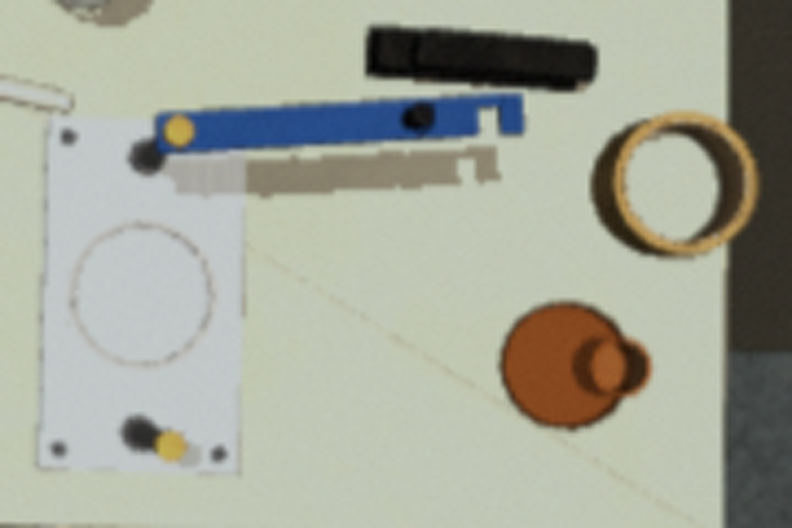

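The crop confirms it: the red stopper in the socket at (279,265) is the smaller one, and the grey one is at (308,244). The long object at about (150,262) is the bigger lookalike. Next are rough positions from the top and side views.

```bash
cat >> h.py <<'E'
def hsv(m): return cv2.cvtColor(m['img'],cv2.COLOR_RGB2HSV)
def blobs(mask,amin=15):
    n,l,st,c=cv2.connectedComponentsWithStats(mask.astype(np.uint8))
    return [(c[i].round(1).tolist(),int(st[i,4]),st[i,:4].tolist(),l==i) for i in range(1,n) if st[i,4]>=amin]
E
python3 - <<'E'
from h import *
for fn in ['top0','side0']:
    m=load(fn);H=hsv(m)
    h,s,v=[H[:,:,i].astype(int) for i in range(3)]
    for name,mk in dict(red=((h<5)|(h>175))&(s>170)&(v>90),amber=(h>5)&(h<16)&(s>150),yellow=(h>=17)&(h<30)&(s>110)&(v>120),blue=(h>100)&(h<118)&(s>150)&(v>90)).items():
        for c,a,b,l in blobs(mk):
            print(fn,name,c,a,b)
m=load('top0')
P,u,v=cloud(m,np.ones((480,640),bool))
# plate points
s=(abs(P[:,2]-0.016)<0.004)&(abs(P[:,0]-0.49)<0.14)&(abs(P[:,1]-0.06)<0.1)
print('plate', cv2.minAreaRect((P[s][:,:2]*1000).astype(np.float32)))
E
```

```text
top0 red [331.7, 133.4] 27 [329, 131, 6, 6]
top0 red [318.1, 204.5] 48 [311, 202, 14, 6]
top0 red [149.7, 262.5] 358 [137, 247, 26, 34]
top0 red [278.0, 265.6] 134 [272, 259, 13, 15]
top0 amber [469.1, 272.7] 648 [454, 260, 33, 27]
top0 amber [358.5, 374.9] 15 [355, 373, 9, 5]
top0 amber [456.0, 407.4] 22 [453, 402, 6, 12]
top0 amber [445.2, 414.7] 23 [441, 411, 11, 9]
top0 amber [497.6, 423.4] 16 [494, 420, 8, 7]
top0 amber [475.8, 439.3] 22 [471, 437, 11, 7]
top0 amber [459.5, 444.2] 25 [454, 440, 11, 10]
top0 amber [615.8, 472.0] 31 [611, 468, 11, 9]
top0 amber [473.3, 475.5] 15 [470, 472, 7, 8]
top0 amber [627.2, 476.2] 19 [625, 473, 6, 7]
top0 amber [619.6, 477.4] 16 [615, 475, 9, 5]
top0 yellow [182.0, 59.0] 17 [179, 58, 7, 3]
top0 yellow [35.6, 78.9] 15 [33, 78, 6, 3]
top0 yellow [380.3, 219.4] 29 [378, 217, 6, 6]
top0 yellow [496.1, 231.8] 189 [480, 216, 32, 32]
top0 yellow [378.3, 290.8] 29 [375, 288, 7, 6]
top0 blue [364.5, 120.3] 155 [358, 114, 14, 14]
top0 blue [341.7, 142.2] 33 [339, 139, 7, 7]
top0 blue [313.0, 143.8] 16 [310, 141, 7, 6]
top0 blue [321.2, 169.9] 147 [315, 163, 14, 14]
top0 blue [407.7, 218.2] 364 [383, 213, 52, 11]
top0 blue [446.8, 215.8] 115 [436, 212, 22, 9]
side0 red [239.1, 168.0] 193 [230, 156, 18, 25]
side0 red [349.8, 243.2] 17 [348, 239, 5, 9]
side0 amber [377.0, 375.2] 520 [365, 360, 25, 29]
side0 yellow [365.4, 260.6] 15 [364, 259, 4, 4]
side0 yellow [315.4, 287.9] 15 [314, 286, 4, 5]
side0 blue [373.1, 218.4] 94 [368, 214, 12, 11]
side0 blue [400.8, 220.4] 18 [399, 219, 5, 4]
side0 blue [383.0, 282.4] 250 [364, 263, 40, 41]
side0 blue [406.0, 308.4] 22 [404, 306, 6, 6]
plate ((505.8294677734375, 75.43793487548828), (252.44358825683594, 158.44052124023438), 1.5834773778915405)
```

```bash
python3 - <<'E'
from h import *
t=load('top0');s=load('side0')
print('nutB',tri([t,s],[(380.3,219.4),(365.4,260.6)]))
print('nutF',tri([t,s],[(378.3,290.8),(315.4,287.9)]))
B=plane(t,380.3,219.4,.194);F=plane(t,378.3,290.8,.194);print(B,F,B-F,(B+F)/2)
# recess centre pixels
print('recess@16',plane(t,372.5,257,.016))
print('peg',plane(t,434.5,216.5,.215))
# flask rim: crop coords (609,366)/4.4
print('mouth',plane(t,340+612/4.4,190+367/4.4,.12),'base',plane(t,340+563/4.4,190+364/4.4,.012))
P,u,v=cloud(t,np.ones((480,640),bool))
k=(P[:,2]>0.108)&(P[:,2]<.13)&(np.hypot(P[:,0]-.46,P[:,1]+.2)<.08);print('rim cloud',k.sum(),P[k].mean(0),P[k].min(0),P[k].max(0))
E
python3 - <<'E'
import cv2
im=cv2.imread('pics/side0.png');cv2.imwrite('pics/cropS.png',cv2.resize(im[220:400,290:450],None,fx=4,fy=3.3,interpolation=cv2.INTER_CUBIC))
E
```

```text
nutB (array([0.58521412, 0.06278978, 0.19602761]), [np.float64(0.00035057739995142574), np.float64(0.0003505773999516047)])
nutF (array([0.40642172, 0.06368932, 0.19551442]), [np.float64(0.0002595140108103584), np.float64(0.00025951401081032304)])
[0.58510108 0.06270143 0.194     ] [0.4061274 0.063634  0.194    ] [ 0.17897369 -0.00093257  0.        ] [0.49561424 0.06316772 0.194     ]
recess@16 [0.49424067 0.06118516 0.016     ]
peg [ 0.5940649  -0.06840204  0.215     ]
mouth [ 0.45672024 -0.21054459  0.12      ] base [ 0.45738506 -0.21361382  0.012     ]
rim cloud 84 [ 0.45935896 -0.21403126  0.11719593] [ 0.44164179 -0.23227584  0.1080213 ] [ 0.47649732 -0.19664204  0.12544457]
```

View pics/cropS.png

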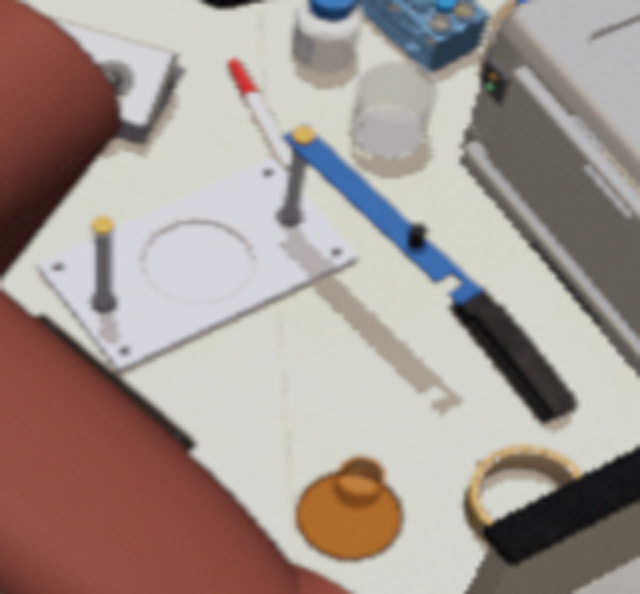

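The nut height triangulates to 0.195 m against the stated 0.194, and the post spacing is 179 mm against 180, so both check out. The carrier centre is about (0.495, 0.0625) with yaw about 0, the flask is at about (0.458, -0.213), and the bar is at about 1.64 rad. Moving to above the flask, with the jaws turned along y.

Call:
arm_command(
  increments=[
    [[1,0,0,1,0,0,2],[1,0.7,0.9,1.7,0,0,4],[1,1.5,1.8,1.7,0,0,6],[1,2.3,2.7,1.7,0,0,8],[1,3.1,3.6,1.7,0,0,10],[1,3.9,4.5,1.7,0,0,12],[1,4.7,5.4,1.7,0,0,14],[1,5.5,6.3,1.7,0,0,16],[1,6.2,7.2,1.7,0,0,18],[1,6.8,8.1,1.7,0,0,20],[1,7.4,8.8,1.7,0,0,22],[1,7.4,8.8,1.7,0,0,24]],
  ],
  newtons=30,
)

```text
clock: 1.65
ee_pos: [0.4396, -0.2126, 0.282]
ee_rot: [0.302, 0.953, 0.0, -0.0]
ft_force: [0.1, 0.2, -0.1]
grip_width: 0.0858
```

Call:
arm_command(
  increments=[
    [[1,0,0,0,0,0,2],[1,0,0,0,0,0,4],[1,0,0,0,0,0,6],[1,0,0,0,0,0,7.1],[1,0,0,0,0,0,7.1],[1,0,0,0,0,0,7.1]],
  ],
)

```text
clock: 2.4
ee_pos: [0.4388, -0.214, 0.2822]
ee_rot: [0.002, 1.0, 0.0, -0.0]
ft_force: [0.2, 0.6, 0.6]
grip_width: 0.0852
```

```bash
python3 - <<'E'
from h import *
s=snap('wrist','w1');print(s['clock'],s['ee_pos'],s['ee_rot'],s['joint_positions'].round(2),s['ft_force'])
snap('side','side1')
E
```

```text
2.4 [ 0.43878897 -0.21404524  0.28219235] [ 1.97951958e-03  9.99998032e-01  8.38260914e-05 -1.01755951e-04] [-0.6   0.2  -0.14  1.23  0.   -0.6 ] [0.16608811 0.62161972 0.60698535]
```

View pics/w1.png

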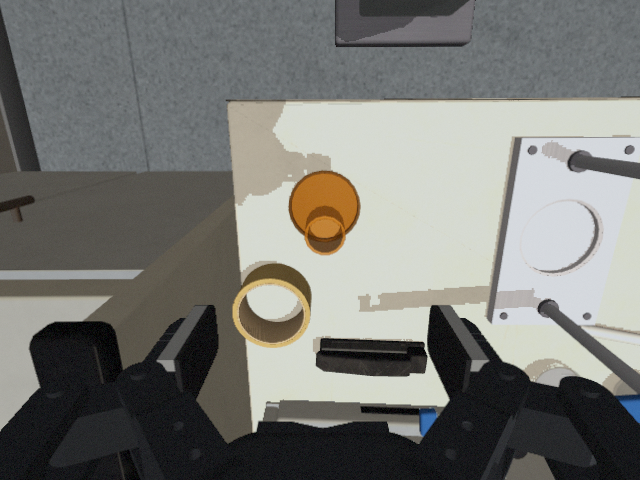

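View pics/side1.png

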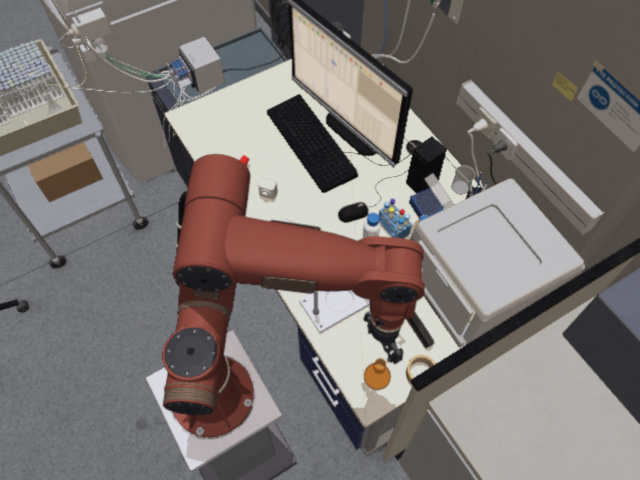

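The wrist view shows the flask rim at about (325,235) with its base at (325,205), the carrier recess at (560,237) and the tape at (271,312). Now fitting the rim, the base and the recess.

```bash
python3 - <<'E'
from h import *
m=load('w1');print('cam',cam(m))
im=m['img'][:,:,::-1]
cv2.imwrite('pics/c1.png',cv2.resize(im[160:270,270:380],None,fx=5,fy=5,interpolation=cv2.INTER_CUBIC))
cv2.imwrite('pics/c2.png',cv2.resize(im[130:330,480:640],None,fx=3,fy=3,interpolation=cv2.INTER_CUBIC))
P,u,v=cloud(m,np.ones((480,640),bool))
k=(P[:,2]>0.112)&(P[:,2]<.13)&(np.hypot(P[:,0]-.458,P[:,1]+.213)<.05);print('rim',k.sum(),P[k].min(0),P[k].max(0),cv2.minEnclosingCircle((P[k][:,:2]*1000).astype(np.float32)))
k=(P[:,2]>0.01)&(P[:,2]<.018)&(np.hypot(P[:,0]-.458,P[:,1]+.213)<.06);print('base',k.sum(),cv2.minEnclosingCircle((P[k][:,:2]*1000).astype(np.float32)))
E
```

```text
cam [ 0.35878854 -0.21330681  0.42469723]
rim 550 [ 0.43748792 -0.22972692  0.11201417] [ 0.47337299 -0.19348879  0.12223392] ((455.7098693847656, -211.4325714111328), 18.473344802856445)
base 298 ((455.70172119140625, -211.50494384765625), 41.81434631347656)
```

View pics/c1.png

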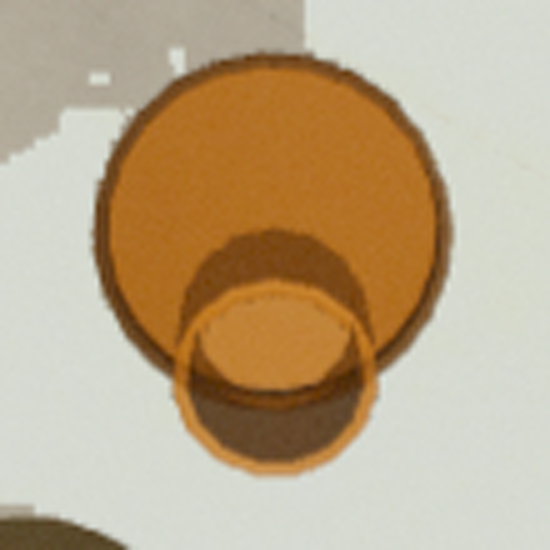

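View pics/c2.png

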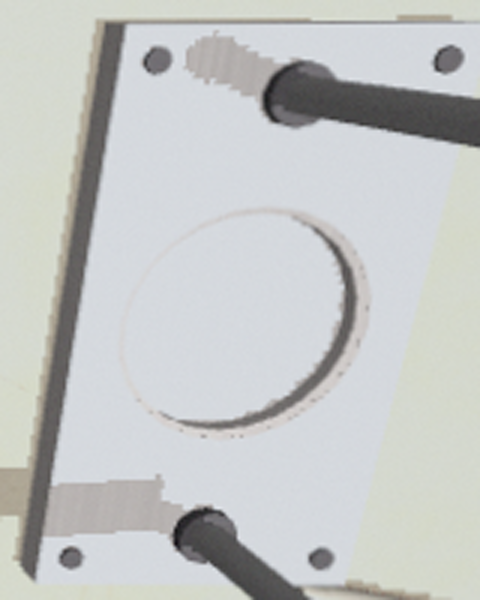

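The rim radius is 18.5 mm, the base radius 41.8 mm and the rim height about 0.121 m, all as stated. The flask axis is at (0.4557, -0.2115). Descending to grip the neck.

Call:
arm_command(
  increments=[
    [[1,0.56,0.08,-1.5,0,0,0],[1,0.56,0.08,-3,0,0,0],[1,0.56,0.08,-4.5,0,0,0],[1,0.56,0.08,-5.5,0,0,0],[1,0.56,0.08,-6.2,0,0,0],[1,0.56,0.08,-6.6,0,0,0],[1,0.56,0.08,-6.6,0,0,0],[1,0.56,0.08,-6.6,0,0,0]],
  ],
)

```text
clock: 3.5
ee_pos: [0.4562, -0.2121, 0.0851]
ee_rot: [0.001, 1.0, -0.0, 0.001]
ft_force: [-0.8, 0.2, 0.0]
grip_width: 0.0853
```

```bash
python3 - <<'E'
from h import *
s=snap('wrist','w2');print(s['clock'],s['ee_pos'],s['ee_rot'],s['ft_force'])
E
```

```text
3.5 [ 0.45618406 -0.21205283  0.08509183] [ 9.76912593e-04  9.99999336e-01 -3.36894172e-04  5.09617559e-04] [-0.76960027  0.24408589  0.02873759]
```

View pics/w2.png

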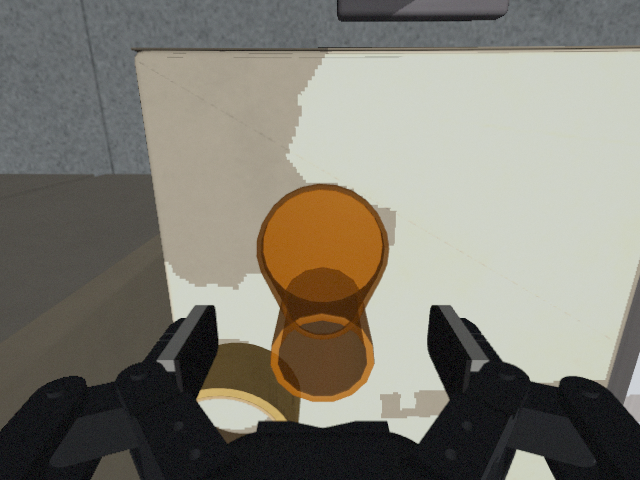

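The neck at (322,357) is centred between the pads. Closing and lifting.

Call:
arm_command(
  increments=[
    [[0.3,0,0,0,0,0,0],[0.3,0,0,0,0,0,0],[0.3,0,0,0,0,0,0],[0.3,0,0,0,0,0,0],[0.3,0,0,0,0,0,0],[0.3,0,0,0,0,0,0],[0.3,0,0,0,0,0,0],[0.3,0,0,0,0,0,0]],
  ],
  newtons=40,
)

```text
clock: 4.55
ee_pos: [0.4558, -0.2119, 0.0847]
ee_rot: [0.001, 1.0, -0.0, 0.0]
ft_force: [-1.6, -0.7, 5.8]
grip_width: 0.0368
```

Call:
arm_command(
  increments=[
    [[0.3,0,0,0.3,0,0,0],[0.3,0,0,0.8,0,0,0],[0.3,0,0,1.4,0,0,0],[0.3,0,0,1.9,0,0,0],[0.3,0,0,2,0,0,0],[0.3,0,0,2,0,0,0]],
  ],
)

```text
clock: 5.3
ee_pos: [0.4556, -0.2117, 0.1444]
ee_rot: [0.001, 1.0, -0.0, 0.0]
ft_force: [0.1, 0.2, -1.5]
grip_width: 0.037
```

```bash
python3 - <<'E'
from h import *
s=snap('wrist','w3');print(s['clock'],s['ee_pos'],s['ee_rot'],s['ft_force'])
E
```

```text
5.3 [ 0.45563793 -0.21171832  0.14435051] [ 8.94806015e-04  9.99999596e-01 -5.96064359e-05  6.27686589e-05] [ 0.10977808  0.21797396 -1.52793194]
```

View pics/w3.png

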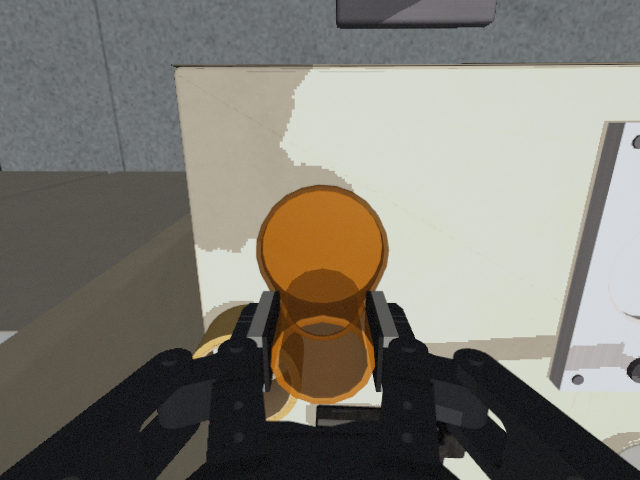

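Call:
arm_command(
  increments=[
    [[0.3,0.5,0.7,0.3,0,0,0],[0.3,1,1.6,0.3,0,0,0],[0.3,1.3,2.8,0.3,0,0,0],[0.3,1.3,3.8,0.3,0,0,0],[0.3,1.3,4.5,0.3,0,0,0],[0.3,1.3,4.8,0.3,0,0,0],[0.3,1.3,4.8,0.3,0,0,0],[0.3,1.3,4.8,0.3,0,0,0]],
  ],
)

```text
clock: 6.35
ee_pos: [0.4947, -0.0684, 0.1532]
ee_rot: [0.001, 1.0, -0.0, -0.0]
ft_force: [0.6, 0.3, -2.0]
grip_width: 0.0373
```

```bash
python3 - <<'E'
from h import *
s=snap('wrist','w4');print(s['clock'],s['ee_pos'],s['ee_rot'],s['ft_force'])
E
```

```text
6.35 [ 0.49471343 -0.06841756  0.15318795] [ 1.20812988e-03  9.99999262e-01 -1.22058089e-04 -2.80080220e-05] [ 0.58255884  0.31129151 -1.95126254]
```

View pics/w4.png

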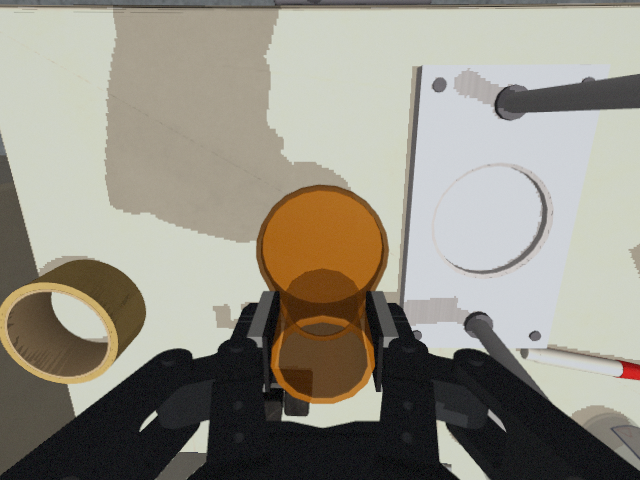

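```bash
python3 - <<'E'
from h import *
for fn,box in [('w4',(425,155,570,290)),('w1',(512,185,612,285))]:
    m=load(fn);u0,v0,u1,v1=box
    g=cv2.cvtColor(m['img'],cv2.COLOR_RGB2GRAY)
    e=cv2.Canny(cv2.GaussianBlur(g,(3,3),0),15,40)[v0:v1,u0:u1]
    vs,us=np.nonzero(e);P=np.array([plane(m,u+u0,v+v0,.016)[:2] for u,v in zip(us,vs)])
    c=np.array([.495,.062])
    # sweep by angle: take outermost edge per angular bin near r=45
    for it in range(5):
        d=P-c;r=np.hypot(*d.T);a=np.arctan2(d[:,1],d[:,0]);sel=[]
        for b in np.linspace(-np.pi,np.pi,73)[:-1]:
            k=np.nonzero((a>=b)&(a<b+2*np.pi/72)&(abs(r-.045)<.006))[0]
            if len(k): sel.append(k[np.argmax(r[k])])
        Q=P[sel];A=np.c_[2*Q,np.ones(len(Q))];x=np.linalg.lstsq(A,(Q**2).sum(1),rcond=None)[0]
        c=x[:2]
    R=np.sqrt(x[2]+c@c);rs=np.hypot(*(Q-c).T)-R
    print(fn,'centre',c,'R',R,'n',len(sel),'std',rs.std())
    P3,u,v=cloud(m,np.ones((480,640),bool))
    k=(np.hypot(P3[:,0]-c[0],P3[:,1]-c[1])<.03);print('floor z',np.median(P3[k,2]))
    k=(np.abs(P3[:,0]-c[0])<.05)&(np.abs(P3[:,1]-c[1])<.062)&(np.hypot(P3[:,0]-c[0],P3[:,1]-c[1])>.05)&(P3[:,2]<.03);print('plate z',np.median(P3[k,2]),k.sum())
m=load('w4')
P,u,v=cloud(m,np.ones((480,640),bool))
c=np.array([.4947,-.0684])
k=(np.hypot(P[:,0]-c[0],P[:,1]-c[1])<.025)&(P[:,2]>.165)&(v<405)&(u>272)&(u<374);print('rim',k.sum(),P[k].min(0),P[k].max(0))
hs=hsv(m);mk=(hs[:,:,0]>5)&(hs[:,:,0]<18)&(hs[:,:,1]>120);mk[:,:240]=0;mk[:,420:]=0
E
python3 - <<'E'
import cv2
im=cv2.imread('pics/w4.png');cv2.imwrite('pics/c3.png',cv2.resize(im[170:420,240:400],None,fx=3,fy=2.4,interpolation=cv2.INTER_CUBIC))
E
```

```text
w4 centre [0.49308682 0.06689127] R 0.047785886408100345 n 72 std 0.0007885908066861992
floor z 0.005918727847383681
plate z 0.015878061529381662 7021
w1 centre [0.49297524 0.06677151] R 0.04788159686662957 n 58 std 0.0010595183586107437
floor z 0.005934571943856369
plate z 0.01587705184096983 3165
rim 8324 [ 0.475634   -0.08747055  0.16501204] [ 0.5133757  -0.04788736  0.18990754]
```

```bash
python3 - <<'E'
from h import *
for fn in ['w4','w1']:
    m=load(fn);P,u,v=cloud(m,np.ones((480,640),bool))
    for nm,c in dict(F=(.405,.066),B=(.583,.066)).items():
        for lo,hi in [(.025,.06),(.06,.1),(.1,.15)]:
            k=(np.hypot(P[:,0]-c[0],P[:,1]-c[1])<.02)&(P[:,2]>lo)&(P[:,2]<hi)
            if k.sum()>10: print(fn,nm,lo,k.sum(),P[k].min(0).round(4),P[k].max(0).round(4))
    k=(abs(P[:,2]-.016)<.002)&(P[:,0]>.35)&(P[:,0]<.64)&(P[:,1]>-.02)&(P[:,1]<.15)
    print(cv2.minAreaRect((P[k][:,:2]*1000).astype(np.float32)))
    
E
```

```text
w4 F 0.025 600 [0.3967 0.059  0.0251] [0.4105 0.0678 0.06  ]
w4 F 0.06 1169 [0.3964 0.0589 0.06  ] [0.4107 0.0675 0.1   ]
w4 F 0.1 1832 [0.3966 0.0585 0.1   ] [0.4108 0.0675 0.1373]
w4 B 0.025 556 [0.5755 0.0585 0.025 ] [0.5876 0.0729 0.06  ]
w4 B 0.06 610 [0.5754 0.0585 0.0601] [0.5852 0.0729 0.0999]
w4 B 0.1 95 [0.5762 0.0639 0.1002] [0.58   0.0719 0.1162]
((503.8542785644531, 75.31098937988281), (250.80320739746094, 148.676513671875), 0.09523168951272964)
w1 F 0.025 337 [0.3962 0.0588 0.025 ] [0.4101 0.0675 0.0599]
w1 F 0.06 518 [0.3963 0.0582 0.06  ] [0.41   0.0674 0.0999]
w1 F 0.1 58 [0.3982 0.059  0.1   ] [0.4095 0.0644 0.1057]
w1 B 0.025 280 [0.5757 0.0585 0.0253] [0.5889 0.0706 0.0598]
w1 B 0.06 441 [0.5754 0.058  0.06  ] [0.5897 0.0704 0.1   ]
w1 B 0.1 748 [0.5756 0.0581 0.1   ] [0.5905 0.0709 0.15  ]
((503.53009033203125, 75.01148223876953), (250.8090057373047, 149.94488525390625), 0.0007112973253242671)
```

View pics/c3.png

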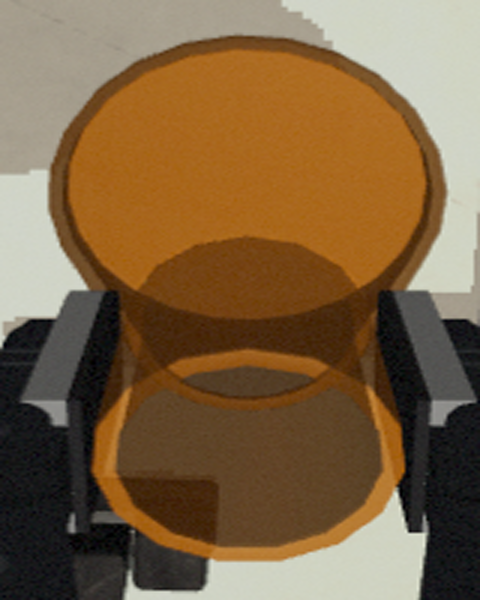

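By wrist depth the posts are at (0.4035,0.0655) and (0.5825,0.0655), giving a mid of (0.493,0.0655). The recess fit gives (0.493,0.067), floor 0.006 and plate 0.016. The top camera reads about 3 mm off in y. I'll trust the wrist, since it agrees with the neck grasp. Hovering over the recess.

Call:
arm_command(
  increments=[
    [[0.3,0,0.8,0,0,0,0],[0.3,0,1.8,0,0,0,0],[0.3,-0.05,2.8,0,0,0,0],[0.3,-0.05,3.7,0,0,0,0],[0.3,-0.05,4.3,-0.3,0,0,0],[0.3,-0.05,4.47,-0.8,0,0,0],[0.3,-0.05,4.47,-1.2,0,0,0],[0.3,-0.05,4.47,-1.4,0,0,0],[0.3,-0.05,4.47,-1.4,0,0,0],[0.3,-0.05,4.47,-1.4,0,0,0]],
  ],
)

```text
clock: 7.65
ee_pos: [0.4935, 0.066, 0.1116]
ee_rot: [0.001, 1.0, -0.0, 0.0]
ft_force: [0.4, -0.1, -0.7]
grip_width: 0.0369
```

```bash
python3 - <<'E'
from h import *
s=snap('wrist','w5');print(s['clock'],s['ee_pos'],s['ee_rot'],s['ft_force'])
E
```

```text
7.65 [0.49350012 0.06603027 0.11158764] [ 1.17144317e-03  9.99999277e-01 -1.77330136e-05  2.72627500e-04] [ 0.4371215  -0.11478606 -0.7343319 ]
```

View pics/w5.png

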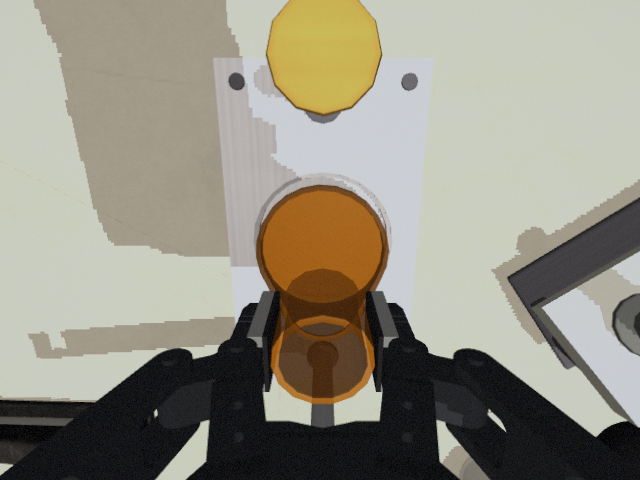

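```bash
python3 - <<'E'
from h import *
m=load('w5');im=m['img'][:,:,::-1].copy()
for c in [(.493,.066)]:
    for R,col in [(.0478,(0,0,255)),(.045,(255,0,0))]:
        pts=np.array([proj(m,(c[0]+R*np.cos(a),c[1]+R*np.sin(a),.016)) for a in np.linspace(0,2*np.pi,200)])
        S=4
        if R==.0478: big=cv2.resize(im[160:310,230:420],None,fx=S,fy=S,interpolation=cv2.INTER_CUBIC)
        for p in pts: 
            q=((p-[230,160])*S).astype(int); cv2.circle(big,tuple(int(x) for x in q),1,col,-1)
cv2.imwrite('pics/c5.png',big)
E
```

```text
(no output)
```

View pics/c5.png

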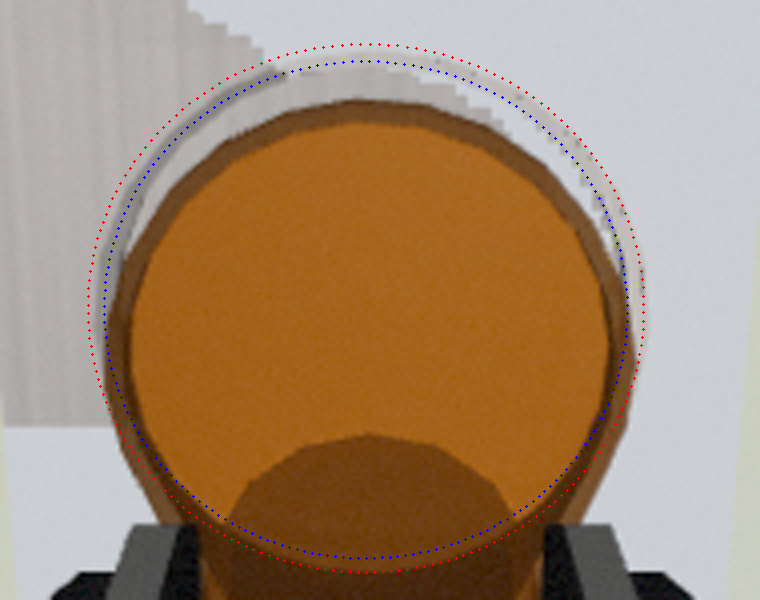

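The overlay agrees with the recess and chamfer to about 1 px. The flask is centred; lowering gently.

Call:
arm_command(
  increments=[
    [[0.3,-0.02,0,-0.2,0,0,0],[0.3,-0.02,0,-0.4,0,0,0],[0.3,-0.02,0,-0.55,0,0,0],[0.3,-0.02,0,-0.65,0,0,0],[0.3,-0.02,0,-0.7,0,0,0],[0.3,-0.02,0,-0.72,0,0,0],[0.3,-0.02,0,-0.72,0,0,0],[0.3,-0.02,0,-0.72,0,0,0]],
  ],
)

```text
clock: 8.7
ee_pos: [0.4926, 0.0663, 0.0907]
ee_rot: [0.001, 1.0, -0.0, 0.0]
ft_force: [-5.0, -1.6, 12.4]
grip_width: 0.0367
```

TCP z 0.0907 puts the underside at 0.006, which is the floor. Letting go slowly and rising a little.

Call:
arm_command(
  increments=[
    [[0.3,0,0,0.04,0,0,0],[0.6,0,0,0.04,0,0,0],[0.8,0,0,0.04,0,0,0],[0.9,0,0,0.04,0,0,0],[0.9,0,0,0.04,0,0,0],[0.9,0,0,0.04,0,0,0],[0.9,0,0,0.04,0,0,0]],
  ],
)

```text
clock: 9.57
ee_pos: [0.4925, 0.0664, 0.0909]
ee_rot: [0.001, 1.0, -0.0, -0.0]
ft_force: [0.2, 0.3, -0.7]
grip_width: 0.0767
```

Call:
arm_command(
  increments=[
    [[0.9,0,0,0.6,0,0,0],[0.9,0,0,1.6,0,0,0],[0.9,0,0,3,0,0,0],[0.9,0,0,4.5,0,0,0],[0.9,0,0,6,0,0,0],[0.9,0,0,6.5,0,0,0],[0.9,0,0,6.5,0,0,0],[0.9,0,0,6.5,0,0,0]],
  ],
)

```text
clock: 10.58
ee_pos: [0.4921, 0.0664, 0.2849]
ee_rot: [0.001, 1.0, 0.0, -0.001]
ft_force: [1.3, 0.1, -0.7]
grip_width: 0.0766
```

```bash
python3 - <<'E'
from h import *
s=snap('wrist','w6');print(s['clock'],s['ee_pos'],s['ee_rot'],s['ft_force'])
E
```

```text
10.575 [0.49208197 0.06638629 0.28490846] [ 8.99769878e-04  9.99999349e-01  5.12570723e-06 -7.01544196e-04] [ 1.2742239   0.06333837 -0.72719372]
```

View pics/w6.png

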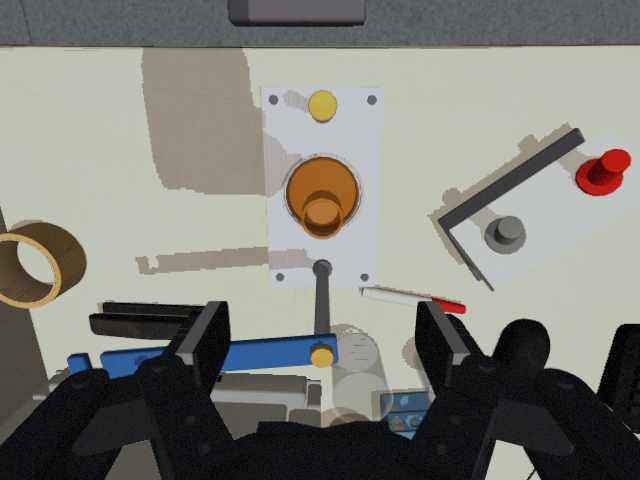

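The flask stands in the recess, rim at about (322,215). The red stopper has its grip end at (615,160) and flange at (600,178); the grey one is at (508,230). Measuring the rim, stopper axis and rack face.

```bash
cat > st.py <<'E'
from h import *
import sys
def stop(fn,face_c=(.50,.28)):
    m=load(fn);H=hsv(m);h,s,v=[H[:,:,i].astype(int) for i in range(3)]
    P,u,vv=cloud(m,np.ones((480,640),bool))
    mk=(((h<6)|(h>174))&(s>150)&(v>60))
    B=[b for b in blobs(mk,100)]
    for c,a,b,l in B:
        Q=P[l[vv,u]];md=np.median(Q,0)
        if abs(md[0]-.47)<.08 and abs(md[1]-.32)<.08:
            print('blob',c,a,md.round(4),Q.min(0).round(4),Q.max(0).round(4)); R=Q
    # rack face
    k=(np.hypot(P[:,0]-.48,P[:,1]-.29)<.12)&(P[:,2]>.045)&(P[:,2]<.13)&(s[vv,u]<60)&(v[vv,u]>120)
    F=P[k]
    for _ in range(4):
        A=np.c_[F[:,:2],np.ones(len(F))];x=np.linalg.lstsq(A,F[:,2],rcond=None)[0];r=F[:,2]-A@x
        F=F[abs(r)<max(.002,1.5*r.std())]
    n=np.array([-x[0],-x[1],1]);n/=np.linalg.norm(n)
    print('face n',n.round(4),'tilt',np.degrees(np.arccos(n[2])).round(2),'yaw of lean',np.degrees(np.arctan2(n[1],n[0])).round(2),len(F),r.std())
    d=R@n-(n@F.mean(0))
    hist=np.histogram(d,bins=np.arange(-.01,.06,.004));print(hist[0],hist[1].round(3))
    e1=np.cross(n,[0,0,1]);e1/=np.linalg.norm(e1);e2=np.cross(n,e1)
    fc=F.mean(0)
    for nm,lo,hi,rad in [('flange',.0035,.0085,19),('top',.043,.05,11),('grip',.012,.04,11)]:
        G=R[(d>lo)&(d<hi)]
        if len(G)<10: continue
        w=np.c_[(G-fc)@e1,(G-fc)@e2]
        (cx,cy),rr=cv2.minEnclosingCircle((w*1000).astype(np.float32));rr=float(rr)
        c=fc+cx/1000*e1+cy/1000*e2
        # line point at d=0
        print(nm,len(G),'r',round(rr,1),'axis pt on face',c.round(4))
        # axis least sq circle
        from scipy.optimize import least_squares
        if nm=='grip':
            f=lambda p:np.hypot(w[:,0]-p[0],w[:,1]-p[1])-.011
            q=least_squares(f,[cx/1000,cy/1000],loss='soft_l1',f_scale=.001).x
            print(' grip lsq',(fc+q[0]*e1+q[1]*e2).round(4))
    return n
if __name__=='__main__': stop(sys.argv[1])
E
python3 st.py w6; python3 - <<'E'
from h import *
m=load('w6');P,u,v=cloud(m,np.ones((480,640),bool))
k=(P[:,2]>0.12)&(P[:,2]<.135)&(np.hypot(P[:,0]-.493,P[:,1]-.066)<.03);print('rim',k.sum(),np.median(P[k,2]),cv2.minEnclosingCircle((P[k][:,:2]*1000).astype(np.float32)))
H=hsv(m);h,s,vv=[H[:,:,i].astype(int) for i in range(3)]
for c,a,b,l in blobs((h>=17)&(h<30)&(s>110)&(vv>120),100): 
    Q=P[l[v,u]];print('yel',c,a,np.median(Q,0),plane(m,*c,.194))
for c,a,b,l in blobs((h>100)&(h<118)&(s>150)&(vv>60),100): 
    Q=P[l[v,u]];print('blue',c,a,np.median(Q,0))
E
```

```text
blob [602.9, 172.6] 1727 [0.4588 0.3209 0.0881] [0.4368 0.3081 0.0632] [0.4821 0.3539 0.1144]
face n [-0.4596 -0.3396  0.8206] tilt 34.85 yaw of lean -143.54 11029 0.0009005150946195484
[  0   0   5 369 364  44  49  43  55  51  50  59  57 326 251   0   0] [-0.01  -0.006 -0.002  0.002  0.006  0.01   0.014  0.018  0.022  0.026
  0.03   0.034  0.038  0.042  0.046  0.05   0.054  0.058]
flange 695 r 18.7 axis pt on face [0.4669 0.3333 0.0705]
top 565 r 11.2 axis pt on face [0.4668 0.3335 0.0705]
grip 356 r 10.3 axis pt on face [0.4681 0.3323 0.0707]
 grip lsq [0.4659 0.3344 0.0703]
rim 510 0.12555549072491676 ((492.9250793457031, 66.46285247802734), 18.524784088134766)
yel [322.1, 105.4] 662 [0.40358456 0.0668253  0.19337496] [0.40380164 0.06688306 0.194     ]
yel [35.3, 271.1] 721 [ 0.57483141 -0.25026813  0.04695924] [ 0.5115328  -0.13084134  0.194     ]
yel [321.7, 357.6] 342 [0.58298305 0.06657544 0.1931041 ] [0.58238047 0.06635835 0.194     ]
blue [274.1, 352.4] 2646 [0.58391346 0.0286704  0.18463431]
blue [126.6, 360.8] 1119 [ 0.58991564 -0.08738248  0.18450557]
blue [77.4, 363.2] 304 [ 0.59352208 -0.12507891  0.1843687 ]
```

Stopper origin is at (0.4668, 0.3335, 0.0705), with tilt 34.9° against 35 and flange height 70 mm against 70. The circle radii of 18.7 and 11.2 mm also match. The flask rim is at (0.4929, 0.0665, 0.1256), so it is seated on the floor and centred. Next: approach along the stopper axis.

Call:
arm_command(
  increments=[
    [[0.6,-0.3,1,0,0,0,0],[0.6,-0.6,2.5,0,0,0,0],[0.6,-1,4,0,0,0,0],[0.6,-1.5,5.3,0,0.8,-1.1,0],[0.6,-1.9,6.3,0,1.6,-2.2,0],[0.6,-2.3,7.2,-0.4,2.5,-3.4,0],[0.6,-2.38,7.77,-1,3.3,-4.5,0],[0.6,-2.38,7.77,-2,4.14,-5.6,0],[0.6,-2.38,7.77,-3,4.14,-5.6,0],[0.6,-2.38,7.77,-3,4.14,-5.6,0],[0.6,-2.38,7.77,-3,4.14,-5.6,0]],
  ],
)

```text
clock: 12.0
ee_pos: [0.4221, 0.2999, 0.197]
ee_rot: [0.001, 0.954, 0.178, 0.241]
ft_force: [0.3, 0.7, 0.1]
grip_width: 0.0509
```

```bash
python3 - <<'E'
from h import *
from scipy.spatial.transform import Rotation as R
s=snap('wrist','w7');print(s['clock'],s['ee_pos'],s['ee_rot'],s['ft_force'],s['joint_positions'].round(2));print(R.from_quat(s['ee_rot']).as_matrix().round(4))
E
python3 st.py w7
```

```text
12.0 [0.42209407 0.29985053 0.1969966 ] [8.40976701e-04 9.54055113e-01 1.78243691e-01 2.40847091e-01] [0.34468566 0.686923   0.07755135] [ 0.39 -0.09 -0.92  0.15  0.14  0.43]
[[-0.884  -0.0843  0.4599]
 [ 0.0875  0.9365  0.3397]
 [-0.4593  0.3405 -0.8204]]
blob [301.9, 200.5] 1888 [0.4502 0.3243 0.0866] [0.436  0.3091 0.0638] [0.4766 0.3496 0.1137]
face n [-0.4599 -0.3396  0.8205] tilt 34.87 yaw of lean -143.55 15800 0.0007721594956689775
[  0   0   0 442 405  26  28  26  34  32  25  40  33 455 333   0   0] [-0.01  -0.006 -0.002  0.002  0.006  0.01   0.014  0.018  0.022  0.026
  0.03   0.034  0.038  0.042  0.046  0.05   0.054  0.058]
flange 837 r 18.6 axis pt on face [0.4665 0.3341 0.0703]
top 778 r 10.8 axis pt on face [0.4664 0.3343 0.0704]
grip 214 r 10.6 axis pt on face [0.4643 0.3347 0.0693]
 grip lsq [0.467  0.334  0.0706]
```

View pics/w7.png

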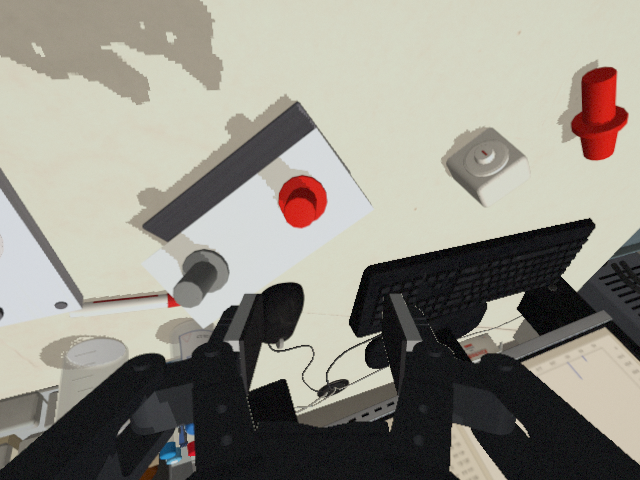

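The red stopper is at (300,205), the grey at (203,278), and the bigger lookalike at (600,115). The orientation matches the axis, and the second measurement agrees to 1 mm. Advancing along the axis.

Call:
arm_command(
  increments=[
    [[0.6,0.1,0.1,-1,0,0,0],[0.6,0.33,0.29,-2.17,0,0,0],[0.6,0.33,0.29,-2.17,0,0,0],[0.6,0.58,0.48,-2.62,0,0,0],[0.6,0.83,0.66,-3.06,0,0,0],[0.6,1.08,0.85,-3.51,0,0,0],[0.6,1.23,0.96,-3.77,0,0,0],[0.6,1.33,1.03,-3.95,0,0,0],[0.6,1.33,1.03,-3.95,0,0,0],[0.6,1.33,1.03,-3.95,0,0,0]],
  ],
)

```text
clock: 13.3
ee_pos: [0.461, 0.3304, 0.0778]
ee_rot: [0.001, 0.954, 0.178, 0.241]
ft_force: [0.4, -0.3, -0.9]
grip_width: 0.0513
```

```bash
python3 - <<'E'
from h import *
s=snap('wrist','w8');print(s['clock'],s['ee_pos'],s['ft_force'])
n=np.array([-.4598,-.3396,.8205]);O=np.array([.4666,.3341,.0704]);d=s['ee_pos']-O;print(d@n,d-(d@n)*n)
E
```

```text
13.3 [0.461023   0.33037015 0.07777291] [ 0.4436626  -0.31428376 -0.91124192]
0.009880430515878693 [-0.00103398 -0.00037445 -0.00073399]
```

View pics/w8.png

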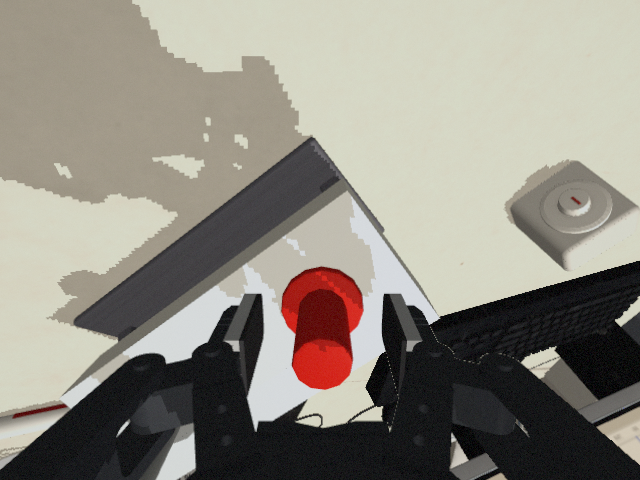

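Red grip at (322,360), centred between the jaws. Closing, then drawing it out along the axis.

Call:
arm_command(
  increments=[
    [[0.1,0,0,0,0,0,0],[0.1,0,0,0,0,0,0],[0.1,0,0,0,0,0,0],[0.1,0,0,0,0,0,0],[0.1,0,0,0,0,0,0],[0.1,0,0,0,0,0,0]],
  ],
  newtons=40,
)

```text
clock: 14.1
ee_pos: [0.461, 0.3303, 0.0777]
ee_rot: [0.001, 0.954, 0.178, 0.241]
ft_force: [-3.4, -2.5, 6.4]
grip_width: 0.0211
```

Call:
arm_command(
  increments=[
    [[0.1,-0.08,-0.06,0.14,0,0,0],[0.1,-0.23,-0.17,0.41,0,0,0],[0.1,-0.46,-0.34,0.82,0,0,0],[0.1,-0.69,-0.51,1.23,0,0,0],[0.1,-0.92,-0.68,1.64,0,0,0],[0.1,-1.15,-0.85,2.05,0,0,0],[0.1,-1.38,-1.02,2.8,0,0,0],[0.1,-1.38,-1.02,4,0,0,0],[0.1,-1.38,-1.02,4.5,0,0,0],[0.1,-1.38,-1.02,4.5,0,0,0]],
  ],
)

```text
clock: 15.35
ee_pos: [0.4201, 0.2999, 0.2142]
ee_rot: [0.001, 0.954, 0.179, 0.242]
ft_force: [0.5, -0.6, -1.1]
grip_width: 0.0209
```

```bash
python3 - <<'E'
from h import *
s=snap('wrist','w9');print(s['clock'],s['ee_pos'],s['ft_force'],s['grip_width'])
E
```

```text
15.35 [0.42008124 0.29993974 0.21416139] [ 0.50533538 -0.56677804 -1.09581735] 0.020878235418884
```

View pics/w9.png

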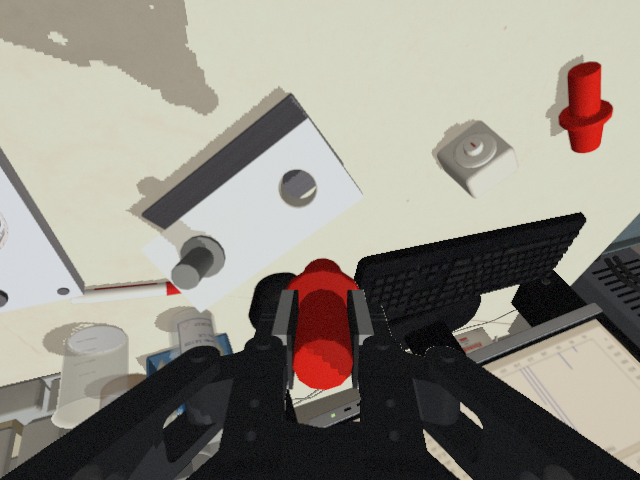

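The stopper is out, held straight at about (322,340), and the grey one is untouched. Turning upright and going to above the flask.

Call:
arm_command(
  increments=[
    [[0.1,0.2,-0.5,1.2,-0.8,1.1,0],[0.1,0.6,-1.5,1.2,-1.6,2.2,0],[0.1,1,-2.7,1.2,-2.5,3.4,0],[0.1,1.4,-3.9,1.2,-3.3,4.5,0],[0.1,1.8,-5.1,1.2,-4.14,5.6,0],[0.1,2.1,-6.2,1.2,-4.14,5.6,0],[0.1,2.3,-7.1,1.2,-4.14,5.6,0],[0.1,2.42,-7.6,1.2,-4.14,5.6,0],[0.1,2.42,-7.78,1.2,-4.14,5.6,0],[0.1,2.42,-7.78,1.2,-4.14,5.6,0],[0.1,2.42,-7.78,1.2,-4.14,5.6,0]],
  ],
)

```text
clock: 16.77
ee_pos: [0.492, 0.0671, 0.2484]
ee_rot: [0.001, 1.0, 0.0, 0.0]
ft_force: [-0.3, 0.4, -1.2]
grip_width: 0.021
```

```bash
cat > inhand.py <<'E'
from h import *
import sys
from scipy.spatial.transform import Rotation as R
from scipy.optimize import least_squares
s=snap('wrist',sys.argv[1]);print(s['clock'],s['ee_pos'],s['ee_rot'],s['ft_force'],s['grip_width'])
m=load(sys.argv[1]);H=hsv(m);h,sa,v=[H[:,:,i].astype(int) for i in range(3)]
P,u,vv=cloud(m,((h<6)|(h>174))&(sa>150)&(v>50))
M=R.from_quat(s['ee_rot']).as_matrix();Q=(P-s['ee_pos'])@M
Q=Q[np.hypot(Q[:,0],Q[:,1])<.04]
print('tool frame',len(Q),Q.min(0).round(4),Q.max(0).round(4));print(np.histogram(Q[:,2],bins=np.arange(-.045,.05,.004))[0])
T=Q[Q[:,2]<Q[:,2].min()+.004];print('top circle',cv2.minEnclosingCircle((T[:,:2]*1000).astype(np.float32)),np.median(T[:,2]))
F=Q[(Q[:,2]>-.0005)&(Q[:,2]<.012)];print('flange ext',cv2.minEnclosingCircle((F[:,:2]*1000).astype(np.float32)),len(F))
C,cu,cv_=cloud(m,np.ones((480,640),bool))
k=(C[:,2]>0.12)&(C[:,2]<.135)&(np.hypot(C[:,0]-.493,C[:,1]-.066)<.03);print('rim',k.sum(),np.median(C[k,2]),cv2.minEnclosingCircle((C[k][:,:2]*1000).astype(np.float32)))
E
python3 inhand.py w10
```

```text
16.775 [0.49203665 0.0670967  0.2484481 ] [5.05076722e-04 9.99999863e-01 1.26587712e-04 4.45046254e-05] [-0.29086642  0.3529733  -1.19541995] 0.021022981406320643
tool frame 6503 [-0.0118 -0.0153 -0.0376] [0.018  0.0166 0.04  ]
[   0   11 2577  344  319  281  276  250  220  213  226  165 1311   81
    0    0    0   32   68   61   60    8    0]
top circle ((-0.8743621110916138, 0.7011845707893372), 10.93407154083252) -0.035534810488448344
flange ext ((7.865861892700195, 0.6477265357971191), 15.952958106994629) 1534
rim 665 0.1254749606606706 ((492.9687194824219, 66.58533477783203), 18.55290985107422)
```

View pics/w10.png

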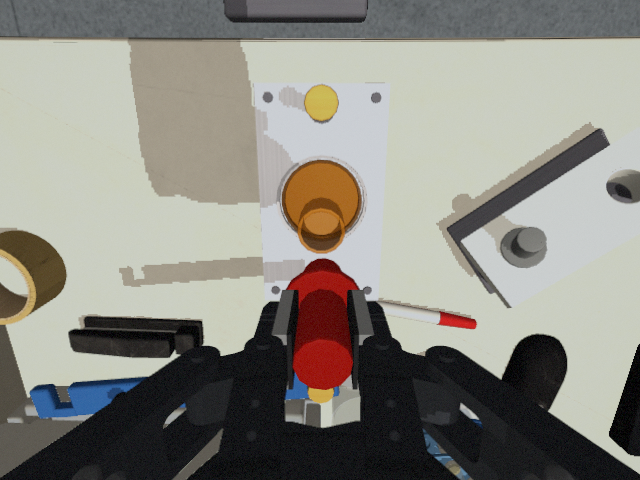

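In the hand the stopper axis lies 0.9 and 0.7 mm from the TCP, and the flange underside is 10.5 mm beyond it. Its world axis is (0.4929,0.0678) against the rim at (0.4930,0.0666). Shifting 1.2 mm in y and lowering.

Call:
arm_command(
  increments=[
    [[0.1,0,-0.04,-0.5,0,0,0],[0.1,0,-0.04,-1.2,0,0,0],[0.1,0,-0.04,-1.9,0,0,0],[0.1,0,-0.04,-2.3,0,0,0],[0.1,0,-0.04,-2.6,0,0,0],[0.1,0,-0.04,-2.8,0,0,0],[0.1,0,-0.04,-3,0,0,0],[0.1,0,-0.04,-3.2,0,0,0],[0.1,0,-0.04,-3.3,0,0,0],[0.1,0,-0.04,-3.3,0,0,0]],
  ],
)

```text
clock: 18.08
ee_pos: [0.4922, 0.0652, 0.1493]
ee_rot: [0.001, 1.0, -0.0, -0.0]
ft_force: [0.1, 0.5, -0.4]
grip_width: 0.0211
```

```bash
python3 inhand.py w11
```

```text
18.075 [0.49215922 0.06516278 0.14927448] [ 9.23984145e-04  9.99999564e-01 -1.62888856e-06 -1.32136096e-04] [ 0.11663954  0.54938843 -0.41869881] 0.02111211410970846
tool frame 6488 [-0.0292 -0.0159 -0.038 ] [0.0179 0.0166 0.1126]
[   0   15 2566  354  311  296  262  254  220  219  201  178 1319   97
    0    0    0   35   59   73   27    1    0]
top circle ((-1.196115255355835, 0.4304976463317871), 11.20462417602539) -0.035542702355974516
flange ext ((7.547176837921143, 0.318450927734375), 16.248939514160156) 1563
rim 789 0.12526059545945642 ((489.92572021484375, 66.86396789550781), 18.049896240234375)
```

View pics/w11.png

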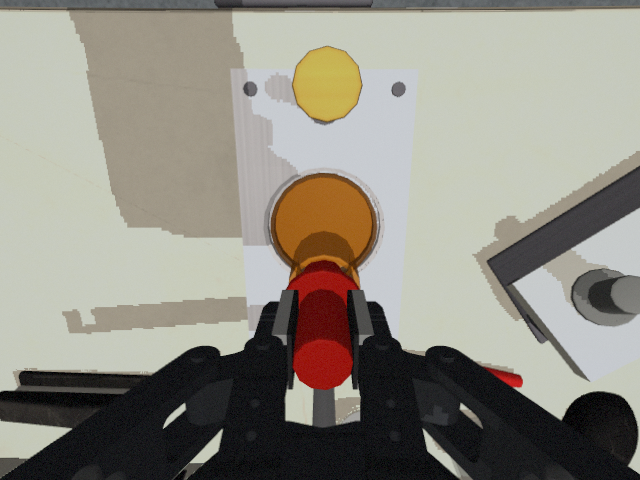

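The plug is already entering the neck with no side force. Nudging +0.8 mm in y and lowering home.

Call:
arm_command(
  increments=[
    [[0.1,0,0.03,-0.1,0,0,0],[0.1,0,0.03,-0.2,0,0,0],[0.1,0,0.03,-0.28,0,0,0],[0.1,0,0.03,-0.35,0,0,0],[0.1,0,0.03,-0.4,0,0,0],[0.1,0,0.03,-0.43,0,0,0],[0.1,0,0.03,-0.43,0,0,0],[0.1,0,0.03,-0.43,0,0,0]],
  ],
)

```text
clock: 19.12
ee_pos: [0.4923, 0.0661, 0.1366]
ee_rot: [0.001, 1.0, -0.0, 0.0]
ft_force: [-0.4, 0.3, -0.9]
grip_width: 0.0208
```

Call:
arm_command(
  increments=[
    [[0.1,0,0,-0.03,0,0,0],[0.1,0,0,-0.05,0,0,0],[0.1,0,0,-0.05,0,0,0],[0.1,0,0,-0.05,0,0,0]],
  ],
)

```text
clock: 19.62
ee_pos: [0.4926, 0.0661, 0.1361]
ee_rot: [0.001, 1.0, -0.0, 0.001]
ft_force: [-3.8, 0.4, 12.2]
grip_width: 0.0215
```

Contact at 12 N with the TCP at 0.136, so the flange is on the rim. Releasing slowly, then rising.

Call:
arm_command(
  increments=[
    [[0.1,0,0,0.03,0,0,0],[0.3,0,0,0.03,0,0,0],[0.5,0,0,0.03,0,0,0],[0.7,0,0,0.03,0,0,0],[0.8,0,0,0.03,0,0,0],[0.8,0,0,0.03,0,0,0]],
  ],
)

```text
clock: 20.38
ee_pos: [0.4922, 0.0661, 0.1358]
ee_rot: [0.001, 1.0, 0.0, -0.0]
ft_force: [-0.0, -1.0, -0.4]
grip_width: 0.0684
```

Call:
arm_command(
  increments=[
    [[0.8,0,0,0.5,0,0,0],[0.8,0,0,1.5,0,0,0],[0.8,0,0,3,0,0,0],[0.8,0,0,4.5,0,0,0],[0.8,0,0,5,0,0,0],[0.8,0,0,5,0,0,0],[0.8,0,0,5,0,0,0]],
  ],
)

```text
clock: 21.25
ee_pos: [0.4918, 0.0661, 0.2849]
ee_rot: [0.001, 1.0, 0.0, -0.001]
ft_force: [0.5, -0.7, -0.9]
grip_width: 0.0683
```

```bash
cat > chk.py <<'E'
from h import *
import sys
s=snap('wrist',sys.argv[1]);print(s['clock'],s['ee_pos'],s['ee_rot'],s['ft_force'])
m=load(sys.argv[1]);H=hsv(m);h,sa,v=[H[:,:,i].astype(int) for i in range(3)]
P,u,vv=cloud(m,((h<6)|(h>174))&(sa>150)&(v>50))
Q=P[np.hypot(P[:,0]-.493,P[:,1]-.066)<.04]
print(Q.min(0).round(4),Q.max(0).round(4),np.histogram(Q[:,2],bins=np.arange(.1,.2,.004))[0])
for a,b in [(.167,.178),(.129,.135)]:
    T=Q[(Q[:,2]>a)&(Q[:,2]<b)];print(a,len(T),np.median(T[:,2]),cv2.minEnclosingCircle((T[:,:2]*1000).astype(np.float32)))
E
python3 chk.py w12
```

```text
21.25 [0.49180039 0.06607558 0.28492668] [ 9.26366398e-04  9.99999345e-01  1.54472419e-05 -6.71467477e-04] [ 0.52294373 -0.72937517 -0.88959927]
[0.475  0.0486 0.1278] [0.5062 0.085  0.1737] [  0   0   0   0   0   0   2 428 308  26  25  36  30  33  36  36  36 398
 214   0   0   0   0   0]
0.167 621 0.1717365616258116 ((493.3271789550781, 66.77658081054688), 10.751001358032227)
0.129 722 0.1318298869898831 ((493.1864318847656, 66.60517883300781), 18.530075073242188)
```

View pics/w12.png

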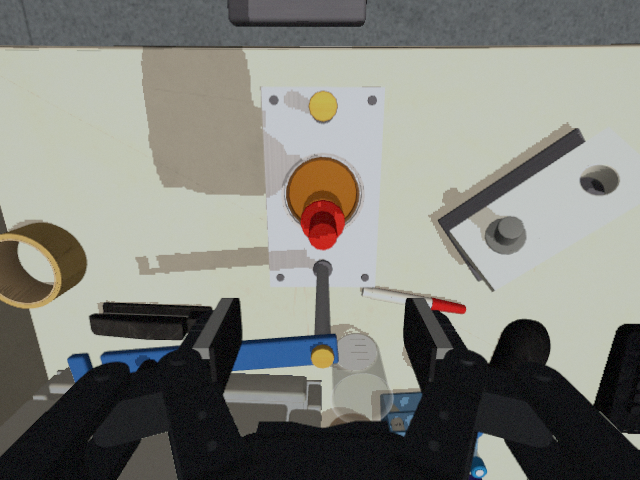

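The stopper top is at 0.1717 against 0.172, and the top and flange centres coincide at (0.493,0.0667), so it is upright and home. Checking clearance to the printer near the peg before going there.

```bash
python3 - <<'E'
from h import *
for fn in ['top0','side0']:
    m=load(fn);P,u,v=cloud(m,np.ones((480,640),bool))
    for y0 in np.arange(-.3,.1,.05):
        r=[]
        for x0 in np.arange(.6,.82,.02):
            k=(P[:,0]>x0)&(P[:,0]<x0+.02)&(P[:,1]>y0)&(P[:,1]<y0+.05);r.append(round(float(P[k,2].max()),2) if k.sum() else None)
        print(fn,round(y0,2),r)
E
```

```text
top0 -0.3 [0.05, 0.05, 0.01, 0.01, 0.01, 0.01, 0.28, 0.29, 0.29, 0.29, 0.29]
top0 -0.25 [0.05, 0.01, 0.04, 0.04, 0.01, 0.01, 0.28, 0.29, 0.29, 0.29, 0.29]
top0 -0.2 [0.01, 0.01, 0.05, 0.05, 0.01, 0.01, 0.27, 0.29, 0.29, 0.28, 0.28]
top0 -0.15 [0.19, 0.01, 0.05, 0.05, 0.01, 0.01, 0.24, 0.29, 0.29, 0.28, 0.28]
top0 -0.1 [0.22, 0.01, 0.04, 0.04, 0.01, 0.01, 0.24, 0.29, 0.29, 0.28, 0.28]
top0 -0.05 [0.19, 0.01, 0.01, 0.01, 0.0, 0.01, 0.24, 0.29, 0.29, 0.29, 0.28]
top0 -0.0 [0.19, 0.01, 0.01, 0.01, 0.01, 0.01, 0.06, 0.29, 0.29, 0.29, 0.29]
top0 0.05 [0.02, 0.01, 0.01, 0.01, 0.1, 0.09, 0.09, 0.27, 0.28, 0.28, 0.28]
side0 -0.3 [0.06, 0.05, 0.01, 0.02, 0.01, 0.01, 0.29, 0.3, 0.3, 0.3, 0.29]
side0 -0.25 [0.05, 0.01, 0.05, 0.05, 0.01, 0.01, 0.29, 0.3, 0.29, 0.29, 0.29]
side0 -0.2 [0.02, 0.01, 0.05, 0.05, 0.01, 0.01, 0.28, 0.3, 0.3, 0.29, 0.28]
side0 -0.15 [0.19, 0.01, 0.05, 0.05, 0.01, 0.01, 0.25, 0.29, 0.3, 0.28, 0.28]
side0 -0.1 [0.22, 0.01, 0.04, 0.04, 0.02, 0.01, 0.24, 0.3, 0.29, 0.29, 0.28]
side0 -0.05 [0.2, 0.02, 0.01, 0.01, 0.02, 0.01, 0.24, 0.3, 0.3, 0.29, 0.29]
side0 -0.0 [0.19, 0.01, 0.01, 0.01, 0.01, 0.01, 0.07, 0.3, 0.3, 0.3, 0.3]
side0 0.05 [0.19, 0.01, 0.01, 0.01, 0.09, 0.1, 0.1, 0.28, 0.29, 0.28, 0.28]
```

Call:
arm_command(
  increments=[
    [[0.6,0.4,-0.8,0.5,0,0,0],[0.6,1,-1.8,0.5,0,0,0],[0.6,1.6,-2.8,0.5,0,0,0],[0.6,2.1,-3.7,0.5,0,0,0],[0.6,2.5,-4.3,0.5,0,0,0],[0.6,2.5,-4.5,0.5,0,0,0],[0.6,2.5,-4.5,0.5,0,0,0]],
  ],
)

```text
clock: 22.18
ee_pos: [0.5666, -0.0687, 0.3003]
ee_rot: [0.001, 1.0, 0.0, -0.001]
ft_force: [0.2, 0.1, 0.0]
grip_width: 0.0511
```

```bash
python3 - <<'E'
from h import *
s=snap('wrist','w13');print(s['clock'],s['ee_pos'],s['ee_rot'],s['joint_positions'].round(2))
m=load('w13');P,u,v=cloud(m,np.ones((480,640),bool))
k=(P[:,2]>.195)&(P[:,2]<.222)&(P[:,1]<-.02)&(P[:,1]>-.12)&(P[:,0]>.55)&(P[:,0]<.63)
print(k.sum(),P[k].min(0),P[k].max(0),u[k].min(),u[k].max(),v[k].min(),v[k].max())
T=P[k&(P[:,2]>.212)];print('pegtop',len(T),cv2.minEnclosingCircle((T[:,:2]*1000).astype(np.float32)),np.median(T[:,2]))
E
```

```text
22.175 [ 0.56659023 -0.06874786  0.30026591] [ 1.08583353e-03  9.99999141e-01  2.19393977e-04 -7.00194030e-04] [-0.25  0.36  0.12  1.34  0.   -0.25]
469 [ 0.58792474 -0.07500585  0.19518959] [ 0.60172768 -0.06116875  0.21672294] 313 332 266 294
pegtop 292 ((594.8500366210938, -68.29711151123047), 6.925901889801025) 0.21460526445551928
```

View pics/w13.png

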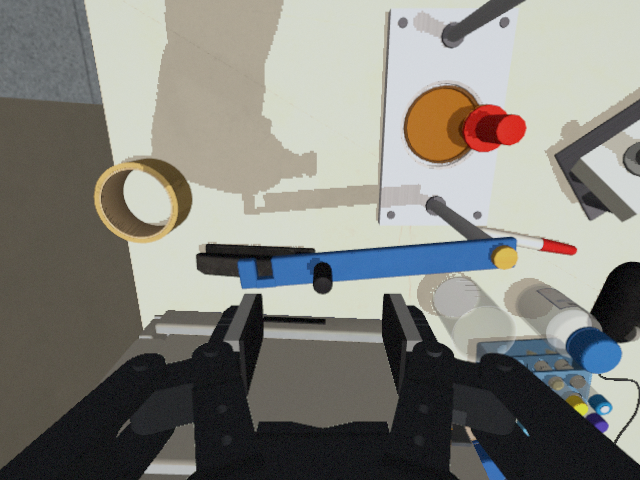

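The peg top fits at (0.5948,-0.0683,0.2146) with radius 6.9 mm. It is 135.2 mm from the pivot at (0.5827,0.0664), which matches the stated 135 and 14 mm, and puts the bar at 1.66 rad. Descending to grip the peg.

Call:
arm_command(
  increments=[
    [[0.6,0.5,0,-0.5,0,0,0],[0.6,0.94,0,-1,0,0,0],[0.6,0.94,0.01,-2,0,0,0],[0.6,0.94,0.01,-3,0,0,0],[0.6,0.94,0.01,-3.5,0,0,0],[0.6,0.94,0.01,-3.67,0,0,0],[0.6,0.94,0.01,-3.67,0,0,0],[0.05,0.94,0.01,-3.67,0,0,0],[0.05,0.94,0.01,-3.67,0,0,0],[0.05,0.94,0.01,-3.67,0,0,0],[0.05,0.94,0.01,-3.67,0,0,0],[0.05,0.94,0.01,-3.67,0,0,0]],
  ],
  newtons=20,
)

```text
clock: 23.72
ee_pos: [0.5959, -0.0688, 0.1916]
ee_rot: [0.001, 1.0, -0.0, 0.001]
ft_force: [-0.1, -1.2, 6.4]
grip_width: 0.013
```

```bash
python3 - <<'E'
from h import *
s=snap('wrist','w14');p=s['ee_pos'];print(s['clock'],p,s['ft_force'],s['grip_width'])
c=np.array([.5827,.0664]);r=.135
d=p[:2]-c;print('angle',np.arctan2(d[1],d[0])+np.pi if d[1]<0 else 0,np.hypot(*d))
for th in np.arange(1.66,-.05,-.12).tolist()+[0,-.02]:
    q=c+r*np.array([-np.cos(th),-np.sin(th)]);print(round(th,2),((q-p[:2])/.03).round(2))
E
```

```text
23.725 [ 0.59588684 -0.06882251  0.19155214] [-0.1370527  -1.15645935  6.44314933] 0.013046206224666611
angle 1.6680085323581733 0.1358639719060693
1.66 [-0.04  0.03]
1.54 [-0.58  0.01]
1.42 [-1.12  0.06]
1.3 [-1.64  0.17]
1.18 [-2.15  0.35]
1.06 [-2.64  0.58]
0.94 [-3.09  0.87]
0.82 [-3.51  1.22]
0.7 [-3.88  1.61]
0.58 [-4.2   2.04]
0.46 [-4.47  2.51]
0.34 [-4.68  3.01]
0.22 [-4.83  3.53]
0.1 [-4.92  4.06]
-0.02 [-4.94  4.6 ]
0 [-4.94  4.51]
-0.02 [-4.94  4.6 ]
```

View pics/w14.png

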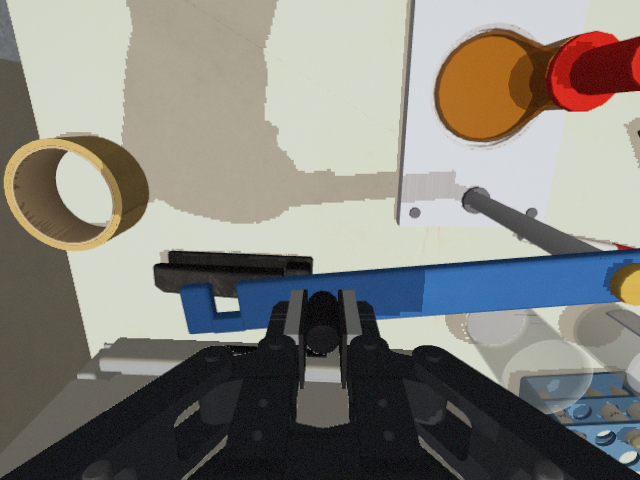

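The peg at (322,320) is gripped. Swinging along the arc.

Call:
arm_command(
  increments=[
    [[0.05,-0.25,0.01,0,0,0,0],[0.05,-0.58,0.01,0,0,0,0],[0.05,-1.12,0.06,0,0,0,0],[0.05,-1.64,0.17,0,0,0,0],[0.05,-2.15,0.35,0,0,0,0],[0.05,-2.64,0.58,0,0,0,0],[0.05,-3.09,0.87,0,0,0,0],[0.05,-3.51,1.22,0,0,0,0],[0.05,-3.88,1.61,0,0,0,0],[0.05,-4.2,2.04,0,0,0,0],[0.05,-4.2,2.04,0,0,0,0]],
  ],
)

```text
clock: 25.15
ee_pos: [0.4665, -0.0076, 0.1909]
ee_rot: [0.001, 1.0, -0.001, -0.002]
ft_force: [-10.8, -6.0, 10.0]
grip_width: 0.0132
```

```bash
python3 - <<'E'
from h import *
s=snap('wrist','w15');p=s['ee_pos'];print(s['clock'],p,s['ft_force'],s['grip_width'])
c=np.array([.5827,.0664]);r=.135
d=p[:2]-c;print('angle',np.arctan2(-d[1],-d[0]),np.hypot(*d))
for th in np.arange(.58,-.05,-.1).tolist()+[0,-.02,-.04]:
    q=c+r*np.array([-np.cos(th),-np.sin(th)]);print(round(th,2),((q-p[:2])/.03).round(2))
E
```

```text
25.15 [ 0.46650578 -0.00760288  0.19088169] [-10.81489878  -6.00754469  10.02513102] 0.013166852777234398
angle 0.5671034622836175 0.1377589294415991
0.58 [0.11 0.  ]
0.48 [-0.12  0.39]
0.38 [-0.31  0.8 ]
0.28 [-0.45  1.22]
0.18 [-0.55  1.66]
0.08 [-0.61  2.11]
-0.02 [-0.63  2.56]
0 [-0.63  2.47]
-0.02 [-0.63  2.56]
-0.04 [-0.62  2.65]
```

View pics/w15.png

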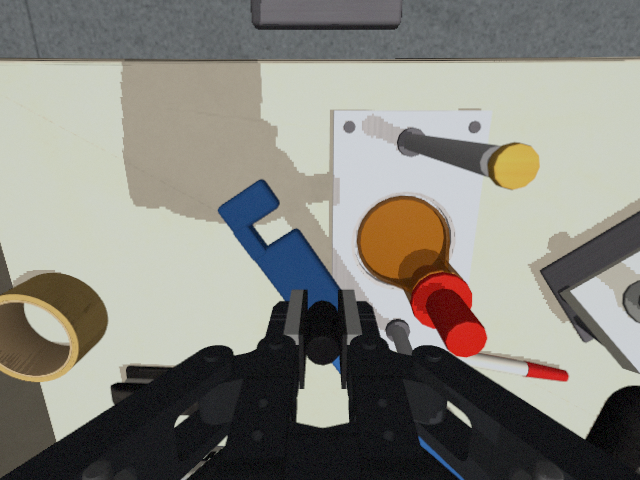

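Sideways force of about 12 N shows the track is slightly short of the peg's radius. I'll run the rest about 2 mm farther out, slower.

Call:
arm_command(
  increments=[
    [[0.05,-0.15,0,0,0,0,0],[0.05,-0.3,0.35,0,0,0,0],[0.05,-0.46,0.77,0,0,0,0],[0.05,-0.6,1.2,0,0,0,0],[0.05,-0.7,1.64,0,0,0,0],[0.05,-0.76,2.05,0,0,0,0],[0.05,-0.78,2.3,0,0,0,0],[0.05,-0.78,2.42,0,0,0,0],[0.05,-0.78,2.5,0,0,0,0],[0.05,-0.78,2.5,0,0,0,0]],
  ],
)

```text
clock: 26.45
ee_pos: [0.446, 0.0664, 0.1907]
ee_rot: [0.001, 1.0, -0.001, -0.0]
ft_force: [-2.6, -8.2, 4.0]
grip_width: 0.0133
```

```bash
python3 - <<'E'
from h import *
s=snap('wrist','w16');p=s['ee_pos'];print(s['clock'],p,s['ft_force'],s['grip_width'])
c=np.array([.5827,.0664]);r=.135
d=p[:2]-c;print('angle',np.arctan2(-d[1],-d[0]),np.hypot(*d))
E
```

```text
26.45 [0.44596035 0.06639282 0.1906911 ] [-2.57920616 -8.19178927  3.98665123] 0.013284450402831832
angle 5.253831245280039e-05 0.13673965412569072
```

View pics/w16.png

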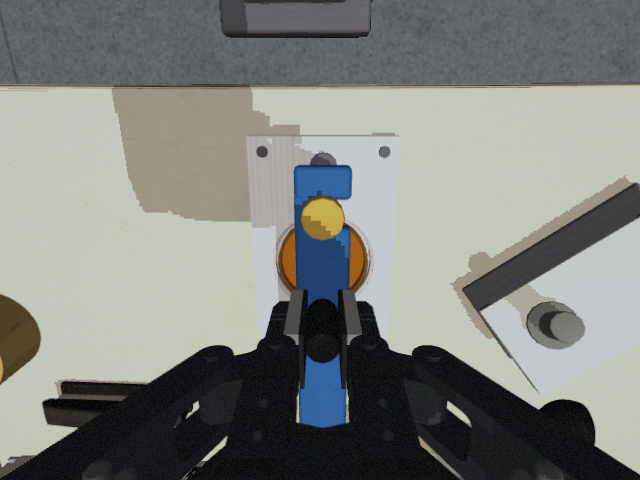

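The slot is on the front bolt at (322,218), bar angle about 0 with 8 N against the stop. Letting go and rising.

Call:
arm_command(
  increments=[
    [[0.2,0,0,0,0,0,0],[0.4,0,0,0,0,0,0],[0.5,0,0,0,0,0,0],[0.5,0,0,0,0,0,0],[0.5,0,0,0.8,0,0,0],[0.5,0,0,2,0,0,0],[0.5,0,0,3.5,0,0,0],[0.5,0,0,4,0,0,0],[0.5,0,0,4,0,0,0]],
  ],
)

```text
clock: 27.62
ee_pos: [0.4467, 0.0676, 0.3116]
ee_rot: [0.001, 1.0, 0.0, 0.001]
ft_force: [0.1, -0.9, -0.7]
grip_width: 0.0429
```

```bash
python3 - <<'E'
from h import *
s=snap('wrist','w17');print(s['clock'],s['ee_pos'],s['ft_force'],s['grip_width'])
m=load('w17');P,u,v=cloud(m,np.ones((480,640),bool))
T=P[(P[:,2]>.21)&(P[:,2]<.219)&(abs(P[:,0]-.448)<.03)&(abs(P[:,1]-.066)<.03)];print('pegtop',len(T),cv2.minEnclosingCircle((T[:,:2]*1000).astype(np.float32)))
H=hsv(m);h,sa,vv=[H[:,:,i].astype(int) for i in range(3)]
for c,a,b,l in blobs((h>=17)&(h<30)&(sa>110)&(vv>120),100): print('yel',c,a,plane(m,*c,.194))
P2,_,_=cloud(m,((h<6)|(h>174))&(sa>150)&(vv>50));print('red',P2[np.hypot(P2[:,0]-.493,P2[:,1]-.066)<.03].max(0) if len(P2) else 0)
E
```

```text
27.625 [0.44669504 0.06764781 0.31164523] [ 0.09340031 -0.89751863 -0.73812482] 0.042925421838314284
pegtop 306 ((448.4872131347656, 66.75927734375), 6.8938984870910645)
yel [320.5, 173.0] 454 [0.40296027 0.06693388 0.194     ]
yel [44.4, 292.3] 859 [ 0.49606555 -0.14964205  0.194     ]
yel [320.4, 381.7] 256 [0.58158764 0.06640123 0.194     ]
red [0.50296056 0.08423568 0.13427872]
```

View pics/w17.png

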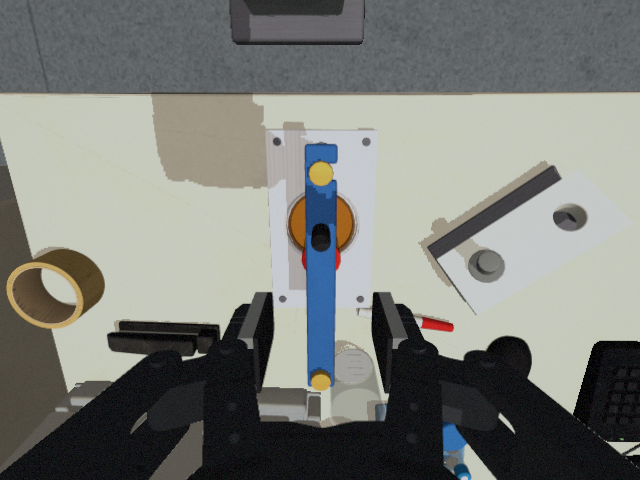

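The peg is at (0.4485,0.0668), on the line between the nuts (y 0.0669 and 0.0664), so the bar angle is about 0.00 rad. A last side view before handing in.

```bash
python3 - <<'E'
from h import *
s=snap('side','side2');snap('top','top2')
a=load('side2')['img'][200:400,270:450,::-1];b=load('top2')['img'][190:310,240:520,::-1]
cv2.imwrite('pics/fin.png',np.vstack([cv2.resize(a,(400,400))[:, :],np.zeros((0,400,3),np.uint8),cv2.resize(b,(400,171))]))
E
```

```text
(no output)
```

View pics/fin.png

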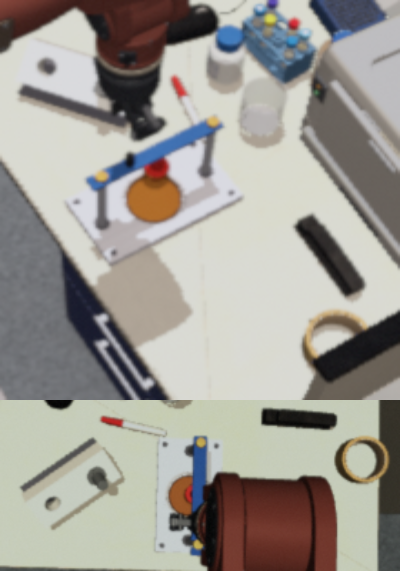

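The side view shows the bar across both nuts with the stopper and flask upright under it. Stapler, tape, marker and grey stopper are where they were, and the gripper is clear. Handing in.

```bash
python3 -c "
from plant import job,readout
print(readout.sense()['clock']);print(job.hand_in())"
```

```text
27.775
the job is handed in; nothing more can be done
None
```

The amber flask is in the recess with the red stopper home in its neck, and the blue bar is shut over it. I set down the flask and stopper by hand, swung the bar shut by its peg and handed in at 27.8 s of the 72 s. The hand-in reported no verdict.

**Last checks:**

| Item | Measured | Expected |
|---|---|---|
| Flask rim height | 0.1255 m | 0.126 m |
| Flask axis to recess centre | about 0.5 mm | below 7 mm |
| Stopper top height (before the bar was closed) | 0.1717 m | 0.172 m |
| Stopper axis to flask axis | within 0.5 mm, upright | below 4 mm |
| Bar angle | about 0.00 rad | below 0.05 rad |

After I let go, the gripper was clear. In the last side view the grey stopper, stapler, tape and marker looked unmoved; I did not measure that.

**What disagreed or went less smoothly:**
- **Top camera:** it placed the carrier about 3–4 mm off in y from the wrist camera. I used the wrist values, which matched the flask grasp.
- **Recess diameter:** the edge fit gave a radius of 47.8 mm instead of 45, because it followed the outer edge of what looks like a chamfer. Its centre was still good.
- **Bar swing:** about 12 N of side force built up on the peg, so I ran the rest of the arc about 2 mm farther out.

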